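# Set up the router table for a run of 30 mm trim

## Task

Set up this router table for the next run of trim: drop every wood offcut lying about on it into the cardboard scrap box, roll the recessed brass thumbwheel with a fingertip until the top of the cutter stands as high above the table as the bar of the aluminium set-up gauge is thick (18 mm), and turn the guide roller's eccentric bolt until the gap between roller and fence lets the 30 mm wide gauge through freely but with no more than 3 mm of play. When both are set, prove the gap: lay the gauge flat on the table along the fence on the infeed side (to the right as the robot faces the fence) and slide it, without forcing, between fence and roller until it is clear of the roller. Do not let it touch the cutter, then lay it back flat in its wooden tray, and leave the other tools on the bench where they are.

Things in the scene. Friction and masses are not known exactly. Their poses are not given: they have to be found in the camera images.
- rtable: Fixed router table, plywood board 340 (x) x 500 (y) x 25 mm. 'Local' means its frame: origin at the centre of its underside, x towards the fence, y towards the outfeed, z up; top face at z = 25. Fence: 40 mm high above the board, 40 deep, front face at local x = 90, along all y but an opening at y = 118 to 182 round the cutter. Infeed is its -y part; feed goes to +y.
- thumbwheel (a joint): Turn (rad, 0 to 6.5) of the knurled brass thumbwheel, radius 30 mm, 14 wide, axis along local y, recessed in the front of the board: only the top 8 mm of its rim stands out. Pushing the top of the rim towards the fence (local +x) increases it and raises the cutter 4 mm per rad; the other way lowers it. Friction about 0.05 N m (2 N at the rim); it stays where it is left.
- wheel_top (a point): Highest point of the thumbwheel's rim, fixed in the board's frame: local (-85, 90, 33) mm, 8 mm above the board.
- cutter: Router cutter, a 24 mm wide steel cylinder standing in the fence opening at local x = 94, y = 150 mm; it does not spin. Origin at the centre of its top face.
- cutter_top (a point): Centre of the cutter's top face; its height above the board's top is 4 mm x the thumbwheel's value. Wanted: 18 mm.
- eccentric (a joint): Turn (rad, 0 to 3.1, positive counter-clockwise from above) of the guide roller's eccentric bolt about its vertical axis at local x = 41, y = -40 mm. Friction about 0.2 N m; it stays where it is left. Gap between roller and fence = 33 mm + 6 mm x cos(value): 39 mm at 0, 32 mm at 1.74 rad.
- bolt_head (a point): Middle of the bolt's flat-sided steel bar head, on the bolt's axis: 34 mm long along its x, 13 thick along its y, 22 high; its foot is 26 mm and its top 48 mm above the board. Turns with the bolt (at 0 its axes are the board's). A punch mark lies at the -x end of its top, on the roller's side.
- roller_center (a point): Centre of the free-spinning white guide roller (32 mm across, from 4 to 22 mm above the board), 6 mm off the bolt's axis along the head's -x, 12 mm above the board. Gap to the fence = 90 - 16 - its local x (mm).
- gauge: Loose set-up gauge, about 220 g: aluminium bar 30 mm wide (x), 110 long (y) with half-round ends, 18 thick, with an upright wooden grip 22 (x) x 24 (y) mm on its middle, from 18 to 58 mm above the underside. Origin at the centre of its underside, z up.
- tray: Fixed shallow wooden tray, outside 95 (x) x 165 (y) x 12 mm high, walls 6 mm, floor about 6 mm thick; the gauge starts in it. Origin at the centre of its underside.
- scrap_box: Fixed open cardboard box, outside 190 (x) x 150 (y) x 60 mm high, walls 6 mm. Origin at the centre of its underside.
- offcut1: Loose wood offcut, 50 x 28 x 18 mm (x, y, z), origin at the centre of its underside; may be absent.
- offcut2: Loose wood offcut, 36 x 30 x 24 mm (x, y, z), origin at the centre of its underside; may be absent.
- offcut3: Loose wood offcut, 64 x 22 x 16 mm (x, y, z), origin at the centre of its underside; may be absent.
- offcut4: Loose wood offcut, 42 x 42 x 15 mm (x, y, z), origin at the centre of its underside; may be absent.
- oil_bottle: bystander: amber bottle, 64 mm across, 190 high. Origin at its underside.
- brush: bystander: wooden hand brush, 50 x 150 x 38 mm. Origin at its underside.
- sanding_block: bystander: cork sanding block, 100 x 60 x 32 mm. Origin at its underside.
- pencil_tin: bystander: steel tin, 72 mm across, 95 high. Origin at its underside.
- roller: The guide roller itself (see roller_center).
Not all that is in view belongs to the job. What is shaped like the offcut4 but pink is not meant.

How it is judged:
On the way, in this order (a step that is already met when the one before it is completed fails the run):
1. with cutter height and roller gap set, the gauge lies flat along the fence on the infeed side, its nose entering the gap (z of cutter_top in the frame of rtable between 0.0412 and 0.0448 m and x of roller_center in the frame of rtable between 0.0405 and 0.0436 m and x of gauge in the frame of rtable between 0.07 and 0.08 m and z of gauge in the frame of rtable between 0.022 and 0.029 m and angle between the y axis of gauge and the y axis of rtable, either way round below 0.12 rad and angle between gauge's own z axis and vertical below 0.08 rad and y of gauge in the frame of rtable between -0.105 and -0.065 m), for 0.05 s.
2. the gauge lies midway between fence and roller, flat on the table (z of cutter_top in the frame of rtable between 0.0412 and 0.0448 m and x of roller_center in the frame of rtable between 0.0405 and 0.0436 m and x of gauge in the frame of rtable between 0.07 and 0.08 m and z of gauge in the frame of rtable between 0.022 and 0.029 m and angle between the y axis of gauge and the y axis of rtable, either way round below 0.12 rad and angle between gauge's own z axis and vertical below 0.08 rad and y of gauge in the frame of rtable between -0.06 and -0.02 m), for 0.05 s.
3. the gauge has come out beyond the roller, flat on the table (z of cutter_top in the frame of rtable between 0.0412 and 0.0448 m and x of roller_center in the frame of rtable between 0.0405 and 0.0436 m and x of gauge in the frame of rtable between 0.07 and 0.08 m and z of gauge in the frame of rtable between 0.022 and 0.029 m and angle between the y axis of gauge and the y axis of rtable, either way round below 0.12 rad and angle between gauge's own z axis and vertical below 0.08 rad and y of gauge in the frame of rtable above 0.003 m), for 0.05 s.
At the end, for the whole second after the job is handed in: Cutter top 18 mm (+-1.8) above the table, gap between roller and fence 30.4 to 33.5 mm, the gauge back flat in its tray (centre within 35 mm of the tray's centre each way), every present offcut at rest in the scrap box (z of cutter_top in the frame of rtable between 0.0412 and 0.0448 m and x of roller_center in the frame of rtable between 0.0405 and 0.0436 m and x of gauge in the frame of tray between -0.035 and 0.035 m and y of gauge in the frame of tray between -0.035 and 0.035 m and height (world z) of gauge below 0.01 m and angle between gauge's own z axis and vertical below 0.08 rad and linear speed of each of gauge, offcut1, offcut2, offcut3, offcut4 below 0.02 m/s and x of offcut1 in the frame of scrap_box between -0.09 and 0.09 m and y of offcut1 in the frame of scrap_box between -0.07 and 0.07 m and height (world z) of each of offcut1, offcut2, offcut3, offcut4 below 0.06 m and x of offcut2 in the frame of scrap_box between -0.09 and 0.09 m and y of offcut2 in the frame of scrap_box between -0.07 and 0.07 m and x of offcut3 in the frame of scrap_box between -0.09 and 0.09 m and y of offcut3 in the frame of scrap_box between -0.07 and 0.07 m and x of offcut4 in the frame of scrap_box between -0.09 and 0.09 m and y of offcut4 in the frame of scrap_box between -0.07 and 0.07 m); the robot touches nothing.
It fails at once if the gauge touches the cutter (contact force between gauge and cutter above 0.5 N).
It fails at once if the gauge is forced against the roller (over 25 N) (contact force between gauge and roller above 25 N).
It fails at once if another tool on the bench is moved more than 30 mm (distance of any of oil_bottle, brush, sanding_block, pencil_tin from where it was at the start of the episode above 0.03 m).
Of offcut1, offcut2, offcut3, offcut4 only 2 to 4 are there at a start; the rules pass over those that are not, and their reading is None.
At some moment in a run one of offcut1, offcut2, offcut3, offcut4 may be knocked a few centimetres aside while the robot is not near it.
Once in a run the grip may slacken for a moment while it holds something.
It also fails if it takes over 210 s, if anything falls off the work surface, if the arm or the gripper's body presses on something with over 40 N, if the wrist force passes 120 N, or if a joint passes its speed limit or range.

## Robot

A 6-joint arm with a two-finger parallel gripper is mounted at the origin on the work surface. World frame = base frame: x ahead of the robot, y to its left, z up, the work surface at z = 0. Lengths are in m, angles in rad, forces in N, time in s.
With the tool pointing down it reaches from about 0.3 to 0.775 m from the base axis. Payload 14.6 kg.
Tool frame: the origin (TCP) lies on the front face of the gripper's body, between the roots of the fingers; the fingertips stand 97 mm ahead of it and the grasp point (between the pads) lies 78 mm ahead of it; z points along the fingers, y is the direction in which the jaws open and shut (so a half turn about z gives the same grasp; the last joint's range is limited). The gripper opens to 94 mm and grips with 3 to 60 N. Pads are 16 mm wide; open, the fingers measure 119 mm over their backs; the gripper's body (75 mm by 177 mm) begins 78 mm behind the grasp point.
Start: joints at [-1.306, 0.3, 1.521, -0, 1.321, -0.067], TCP at [0.179, -0.52, 0.303] pointing down, gripper open.
Joint ranges: [-3.03, 3.03], [-0.79, 2.21], [0.23, 2.52], [-1.04, 4.18], [0, 3.07], [-2.55, 2.55]. Speed limits (rad/s): [2.22, 2.22, 2.57, 3.14, 3.14, 3.14].

## Interface

Orientations are given as [roll, pitch, yaw] about the fixed x, y, z axes, in that order (R = Rz(yaw) Ry(pitch) Rx(roll)).
In Python, from station import ctrl gives the robot as it stands. The module is installed in compiled form; this text tells all that it offers.
- The arm moves only by the shell command python3 -m pendant 'ROWS' [FORCE]. ROWS is JSON, a list of rows, each an object of numbers: "rx", "ry", "rz": the turn, a rotation vector about the tool's x, y, z each as a share of 4 degrees, from -1 to 1; "tx", "ty", "tz": the shift along the tool's x, y, z each as a share of 0.04 m, from -1 to 1; "grip": the gripper command: -1 is fully open, 1 is shut, values between are in proportion. A call has 1 to 8 rows; each row shifts and turns the pose as measured when the row begins, along the tool's axes as they then stand; what a row does not reach is not made up. A row lasts 1/12 s, in which the tool goes at most 41.7 mm and 7.16 degrees, less where a joint would pass 70% of its speed; a pose out of reach is approached as far as the arm can. A call with a number of a shift or a turn outside -1 to 1 is refused whole. A call with a gripper value outside its range is refused whole. The fingers move at their own pace and stop on an object; FORCE is the grip in N (left out, the last holds). Time passes only in rows, so rows that do not move let the fingers close. It gives the time, the measured TCP pose, the force and the opening at its end, in the units of the state.
- ctrl.get_obs(): the state, without advancing time (a new reading comes with each control period).
- ctrl.camera(name): name is "side" or "top" or "wrist"; returns a dict with "pixels" (400x640x3 uint8, blue, green, red), "fx", "fy", "cx", "cy" (pixels), "k1" (the pictures are not rectified: a ray, as slopes to the right and down, at radius r is drawn at 1 + k1 r^2 times it, then the intrinsics apply), "world_from_camera" (4x4, takes a point from camera to world coordinates). Camera axes: x right, y up, looking along -z (the intrinsics and any distortion apply to the point x, -y, -z); pixel columns grow to the right and rows downward; lengths in m; the calibration is good to about 2 mm. A picture is of the moment at which its call begins. There is no depth.
- ctrl.hand_in(): hands the job in, once; it reports no verdict.
The state is a dict: "time_s": time; "qpos": joint angles; "joint_vel": joint speeds; "tau": joint torques, N m; "ee_pos": TCP position; "eef_rot": TCP orientation; "force": force on the tool from outside, world axes, zero at the start; "moment": the same for the moment, N m; "grip_width": finger opening in m.
Only numpy, scipy, OpenCV 4.12 (cv2) and the standard library are available. Lean on these libraries where they do the work, as an engineer would, in place of code of your own. Each camera call takes 0.05 s, during which the arm holds its last target.

## Working session

There is one attempt and no reset: what is moved stays moved. The work goes in short steps, Python scripts to look and compute and a shell command to move; the robot and the scene stay as the last step left them, time stands still between calls to the robot, and variables do not carry over. Pictures are saved under pics/ and viewed, and the job is handed in when it is done.

```bash
mkdir -p pics; cat > h.py <<'E'
import numpy as np, cv2
from station import ctrl
def snap(n,f):
    c=ctrl.camera(n); im=np.array(c["pixels"],dtype=np.uint8); cv2.imwrite("pics/"+f,im)
    np.savez("last_%s.npz"%n,im=im,**{k:np.array(c[k]) for k in ("fx","fy","cx","cy","k1","world_from_camera")})
    return dict(c,im=im)
def load(n):
    d=np.load("last_%s.npz"%n); return {k:d[k] for k in d.files}
def ray(c,u,v):
    T=np.array(c["world_from_camera"]);K=np.array([[c["fx"],0,c["cx"]],[0,c["fy"],c["cy"]],[0,0,1]],float)
    p=cv2.undistortPoints(np.array([[[u,v]]],float),K,np.array([float(c["k1"]),0,0,0]))[0,0]
    # cv2 model x(1+k1 r^2): same
    d=T[:3,:3]@np.array([p[0],-p[1],-1]); return T[:3,3],d
def onz(c,u,v,z):
    o,d=ray(c,u,v); return o+d*(z-o[2])/d[2]
def proj(c,P):
    T=np.array(c["world_from_camera"]);q=T[:3,:3].T@(np.array(P,float)-T[:3,3])
    x,y=q[0]/-q[2],-q[1]/-q[2]; r=1+float(c["k1"])*(x*x+y*y)
    return float(c["fx"]*x*r+c["cx"]),float(c["fy"]*y*r+c["cy"])
E
python3 - <<'E'
from h import *
for n in ("side","top","wrist"):
    c=snap(n,n+"0.png"); print(n,c["fx"],c["k1"],np.round(c["world_from_camera"],3).tolist())
o=ctrl.get_obs(); print(o)
E
```

```text
side 418.5167511566385 -0.018253509779502294 [[-0.944, 0.247, -0.217, 0.219], [-0.328, -0.666, 0.669, 0.909], [0.021, 0.703, 0.71, 1.056], [0.0, 0.0, 0.0, 1.0]]
top 432.2634009369186 -0.019219666087102665 [[-0.029, 0.987, -0.161, 0.364], [-1.0, -0.028, 0.006, 0.007], [0.001, 0.161, 0.987, 1.213], [0.0, 0.0, 0.0, 1.0]]
wrist 325.884833320388 -0.05834827756723999 [[0.325, 0.917, 0.231, 0.246], [-0.946, 0.315, 0.079, -0.496], [-0.001, -0.245, 0.97, 0.384], [0.0, 0.0, 0.0, 1.0]]
{'time_s': 0.15, 'qpos': array([-1.30558591e+00,  3.00345797e-01,  1.52142168e+00,  1.42714749e-05,
        1.32071560e+00, -6.66196034e-02]), 'joint_vel': array([-0.0005897 , -0.00185295, -0.0026291 , -0.00156032, -0.00166144,
        0.00050318]), 'tau': array([-3.20387403e-05, -5.31959403e+01, -3.52821457e+01,  7.07564643e-02,
        2.35680887e-02, -2.24661898e-05]), 'ee_pos': array([ 0.1791355 , -0.51989181,  0.30222246]), 'eef_rot': array([-3.14070512e+00, -7.30700214e-05,  3.31826449e-01]), 'force': array([ 0.67194221,  0.45492305, -0.49791395]), 'moment': array([-0.02510491, -0.00294462, -0.04623972]), 'grip_width': 0.09391225283560452}
```

View pics/top0.png

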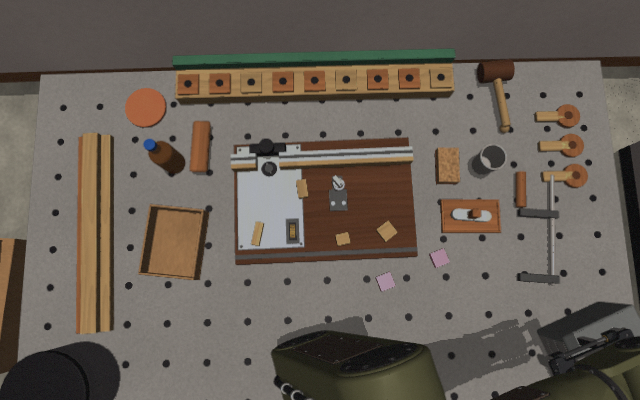

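View pics/side0.png

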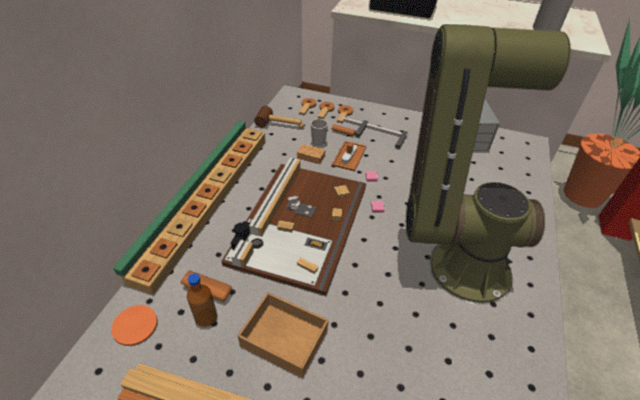

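View pics/wrist0.png

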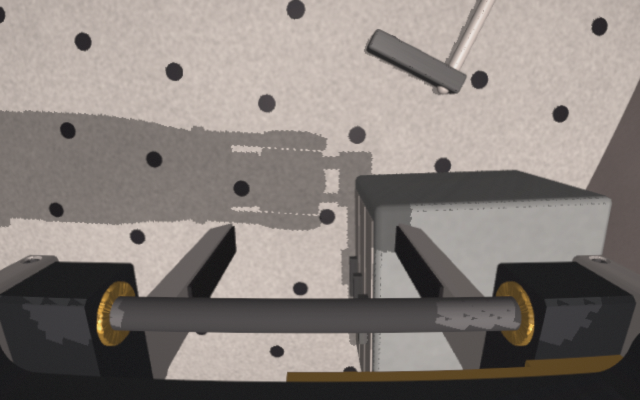

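```bash
python3 - <<'E'
import cv2
im=cv2.imread("pics/top0.png"); cv2.imwrite("pics/topc0.png",cv2.resize(im[125:300,225:425],None,fx=4,fy=3.4 and 4,interpolation=2)[:600])
im=cv2.imread("pics/top0.png"); cv2.imwrite("pics/topd0.png",cv2.resize(im[135:295,425:605],None,fx=3.5,fy=3.5,interpolation=2)[:600])
E
```

```text
(no output)
```

View pics/topc0.png

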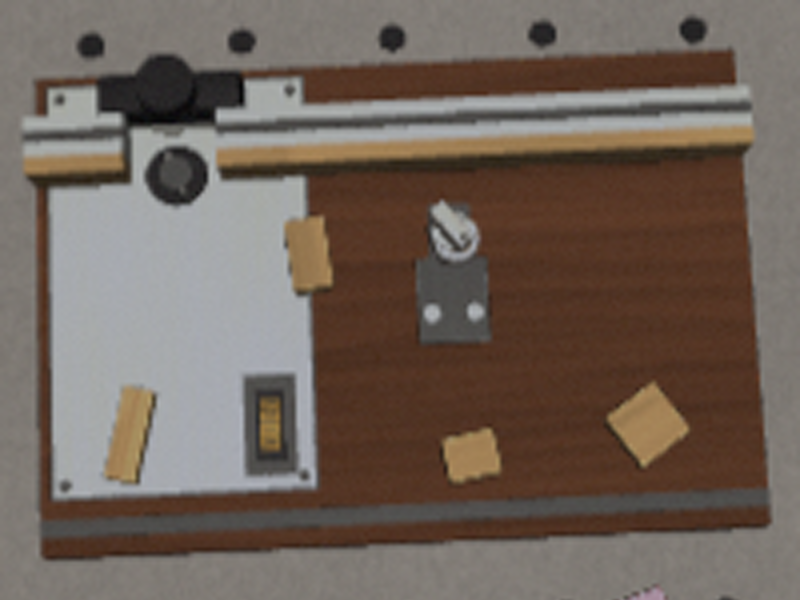

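View pics/topd0.png

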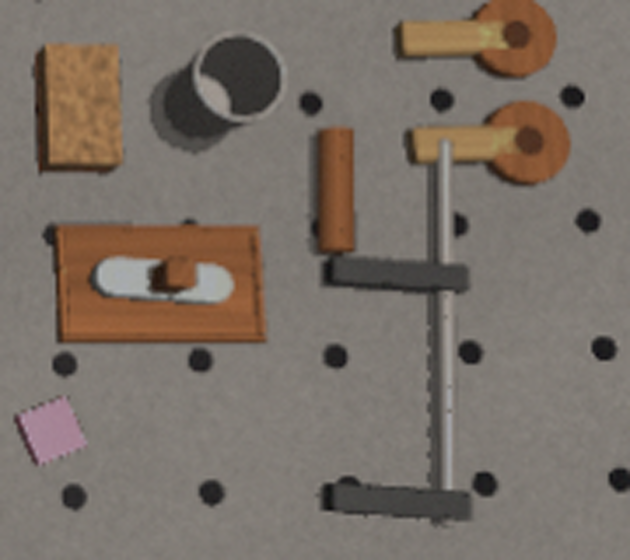

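```bash
cat >> h.py <<'E'
def crop2(x,y,s=4,ox=225,oy=125): return (x+.5)/s-.5+ox,(y+.5)/s-.5+oy
E
python3 - <<'E'
from h import *
c=load("top")
pts={}
for n,p,z in [("BL",(36,80),.025),("BR",(735,50),.025),("FR",(770,525),.025),("FL",(43,557),.025),
 ("fenceR",(752,152),.025),("fenceL",(27,183),.025),("cut",(176,175),.04),("wheel",(270,423),.03),("roller",(456,236),.047),("headend1",(437,207),.073),("headend2",(468,243),.073),
 ("o1",(309,254),.043),("o3",(131,434),.041),("o2",(472,455),.049),("o4",(648,424),.04)]:
    print(n,np.round(onz(c,*crop2(*p),z)[:2],4))
im=c["im"];hsv=cv2.cvtColor(im,cv2.COLOR_BGR2HSV)
for px,py in [(302,188),(257,233),(343,239),(386,231)]: print(hsv[py,px])
for n,p,z in [("tray a",(57,226),.012),("tray b",(260,226),.012),("tray c",(266,341),.012),("tray d",(62,342),.012),("gauge l",(93,278),.024),("gauge r",(235,284),.024),("grip",(180,272),.064),("tin",(238,78),.095)]:
    print(n,np.round(onz(c,*crop2(*p,3.5,425,135),z)[:2],4))
for n,p,z in [("box1",(149,205),.06),("box2",(208,207),.06),("box3",(197,279),.06),("box4",(139,275),.06)]:
    print(n,np.round(onz(c,*p,z)[:2],4))
E
```

```text
BL [0.7334 0.2539]
BR [ 0.7415 -0.2452]
FR [ 0.404 -0.249]
FL [0.3966 0.2474]
fenceR [ 0.6662 -0.2527]
fenceL [0.6583 0.2598]
cut [0.6573 0.1528]
wheel [0.4832 0.0909]
roller [ 0.6069 -0.0404]
headend1 [ 0.6218 -0.0272]
headend2 [ 0.5965 -0.0472]
o1 [0.598  0.0612]
o3 [0.4773 0.1847]
o2 [ 0.4559 -0.046 ]
o4 [ 0.4742 -0.1669]
[ 17 118 151]
[ 17 120 163]
[ 17 120 163]
[ 17 122 165]
tray a [ 0.5612 -0.329 ]
tray b [ 0.5565 -0.4937]
tray c [ 0.4634 -0.4898]
tray d [ 0.4675 -0.3263]
gauge l [ 0.5166 -0.3513]
gauge r [ 0.5085 -0.4643]
grip [ 0.5142 -0.4068]
tin [ 0.6583 -0.453 ]
box1 [0.5599 0.4752]
box2 [0.5499 0.3149]
box3 [0.3589 0.3413]
box4 [0.3734 0.4951]
```

```bash
cat > seg.py <<'E'
from h import *
def offcuts(c,lo=(12,85,110),hi=(22,170,255),amin=60):
    hsv=cv2.cvtColor(c["im"],cv2.COLOR_BGR2HSV); m=cv2.inRange(hsv,lo,hi)
    cs,_=cv2.findContours(m,cv2.RETR_EXTERNAL,cv2.CHAIN_APPROX_NONE); out=[]
    for k in cs:
        if cv2.contourArea(k)<amin: continue
        P=np.array([onz(c,float(u),float(v),.025+.018)[:2] for u,v in k[:,0]])
        r=cv2.minAreaRect((P*1000).astype(np.float32)); b=cv2.boxPoints(r)
        e1,e2=b[1]-b[0],b[2]-b[1]; L=e1 if np.linalg.norm(e1)>np.linalg.norm(e2) else e2
        out.append((k[:,0].mean(0).round(),np.round(r[0],1),np.round(sorted(r[1]),1),round(np.degrees(np.arctan2(L[1],L[0]))%180,1)))
    return out
E
python3 - <<'E'
from seg import *
for o in offcuts(load("top")):
    if 230<o[0][0]<420 and 165<o[0][1]<260: print(o)
E
```

```text
(array([342., 238.]), array([456. , -45.6]), array([30.8, 35.6]), np.float32(102.3))
(array([257., 233.]), array([476.6, 185.6]), array([20.1, 61.5]), np.float32(167.1))
(array([387., 230.]), array([ 474.1, -166.7]), array([42.2, 42.5]), np.float32(34.9))
(array([302., 188.]), array([598.8,  61.5]), array([26.4, 49. ]), np.float32(7.5))
(array([243., 166.]), array([666.1, 223.7]), array([11.4, 66.8]), np.float32(90.4))
```

```bash
cat > to.py <<'E'
# usage: to.py x y z [yawdeg] [fixtilt]: how far to go in tool axes (row units)
import sys; from h import *
from scipy.spatial.transform import Rotation as R
o=ctrl.get_obs(); Rm=R.from_euler("xyz",o["eef_rot"]); a=[float(v) for v in sys.argv[1:]]
d=np.array(a[:3])-o["ee_pos"]; yaw=np.degrees(o["eef_rot"][2])
print("t",round(o["time_s"],2),"pos",np.round(o["ee_pos"],4),"rpy",np.round(np.degrees(o["eef_rot"]),1),"F",np.round(o["force"],1),"w",round(o["grip_width"],4))
if len(a)>3:
    Rt=R.from_euler("xyz",[180,0,a[3]],degrees=True); rv=(Rm.inv()*Rt).as_rotvec(degrees=True)
    print("rot rows units rx,ry,rz",np.round(rv/4,2)); print("shift after the turn",np.round(Rt.inv().apply(d)/.04,2))
print("shift now tx,ty,tz (units of 40mm)",np.round(Rm.inv().apply(d)/.04,2))
E
python3 to.py .474 -.167 .22 35; python3 - <<'E'
from h import *
c=load("top")
for p,z in [((151,145),.19),((180,168),0)]: print(onz(c,*p,z))
E
```

```text
t 0.15 pos [ 0.1791 -0.5199  0.3022] rpy [-179.9   -0.    19. ] F [ 0.7  0.5 -0.5] w 0.0939
rot rows units rx,ry,rz [-0.01 -0.   -4.  ]
shift after the turn [11.1  -3.    2.06]
shift now tx,ty,tz (units of 40mm) [ 9.84 -5.94  2.06]
[0.68728794 0.42305938 0.19      ]
[0.67581416 0.41370258 0.        ]
```

```bash
python3 -m pendant '[{"rz":-1,"tx":0.5,"grip":-1},{"rz":-1,"tx":0.5,"grip":-1},{"rz":-1,"tx":0.5,"grip":-1},{"rz":-1,"tx":0.5,"grip":-1},{"grip":-1}]'; python3 to.py .474 -.167 .22 35
```

```text
t 0.15 pos [ 0.1791 -0.5199  0.3022] rpy [-179.9   -0.    19. ] F [ 0.7  0.5 -0.5] w 0.0939
rot rows units rx,ry,rz [-0.01 -0.   -4.  ]
shift after the turn [11.1  -3.    2.06]
shift now tx,ty,tz (units of 40mm) [ 9.84 -5.94  2.06]$[0]: bad value
```

```bash
python3 -m pendant '[{"rx":0,"ry":0,"rz":-1,"tx":0.5,"ty":0,"tz":0,"grip":-1},{"rx":0,"ry":0,"rz":-1,"tx":0.5,"ty":0,"tz":0,"grip":-1},{"rx":0,"ry":0,"rz":-1,"tx":0.5,"ty":0,"tz":0,"grip":-1},{"rx":0,"ry":0,"rz":-1,"tx":0.5,"ty":0,"tz":0,"grip":-1}]'; python3 to.py .474 -.167 .22 35
```

```text
time_s: 0.48
ee_pos: [0.2509, -0.4863, 0.301]
eef_rot: [-3.139, -0.0, 0.615]
force: [-0.0, -0.1, -0.9]
grip_width: 0.0939
t 0.48 pos [ 0.2509 -0.4863  0.301 ] rpy [-179.8   -0.    35.2] F [-0.  -0.1 -0.9] w 0.0939
rot rows units rx,ry,rz [-0.04 -0.    0.05]
shift after the turn [ 9.15 -3.34  2.03]
shift now tx,ty,tz (units of 40mm) [ 9.16 -3.3   2.04]
```

```bash
python3 -m pendant '[{"rx":0,"ry":0,"rz":0,"tx":0.93,"ty":-0.35,"tz":0.1,"grip":-1},{"rx":0,"ry":0,"rz":0,"tx":0.93,"ty":-0.35,"tz":0.1,"grip":-1},{"rx":0,"ry":0,"rz":0,"tx":0.93,"ty":-0.35,"tz":0.1,"grip":-1},{"rx":0,"ry":0,"rz":0,"tx":0.93,"ty":-0.35,"tz":0.1,"grip":-1},{"rx":0,"ry":0,"rz":0,"tx":0.93,"ty":-0.35,"tz":0.1,"grip":-1},{"rx":0,"ry":0,"rz":0,"tx":0.93,"ty":-0.35,"tz":0.1,"grip":-1},{"rx":0,"ry":0,"rz":0,"tx":0.93,"ty":-0.35,"tz":0.1,"grip":-1}]'; python3 to.py .474 -.167 .22 35;  python3 -c "
from h import *
snap('wrist','w1.png')"
```

```text
time_s: 1.07
ee_pos: [0.4102, -0.2478, 0.2711]
eef_rot: [-3.138, 0.0, 0.615]
force: [1.2, -0.1, 1.4]
grip_width: 0.0937
t 1.07 pos [ 0.4102 -0.2478  0.2711] rpy [-179.8    0.    35.2] F [ 1.2 -0.1  1.4] w 0.0937
rot rows units rx,ry,rz [-0.06  0.    0.06]
shift after the turn [ 2.46 -0.74  1.28]
shift now tx,ty,tz (units of 40mm) [ 2.47 -0.72  1.28]
```

View pics/w1.png

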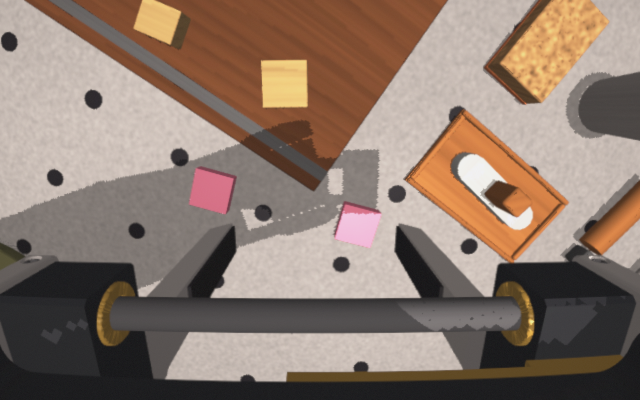

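```bash
python3 - <<'E'
from seg import *
c=load("wrist")
for p,z in [((285,83),.04),((212,190),.01)]: print(np.round(onz(c,*p,z),4))
for o in offcuts(c,(12,80,120),(28,200,255)): print(o)
print(c["im"][83,285],cv2.cvtColor(c["im"],cv2.COLOR_BGR2HSV)[83,285])
E
```

```text
[ 0.4743 -0.1664  0.04  ]
[ 0.3376 -0.1593  0.01  ]
(array([102., 321.]), array([ 147.6, -136.4]), array([15.5, 67.3]), np.float32(28.5))
(array([527., 317.]), array([ 426.7, -522.9]), array([15.5, 75.7]), np.float32(46.6))
(array([618., 222.]), array([ 565.5, -529.6]), array([27.5, 74.2]), np.float32(174.0))
(array([485., 185.]), array([ 507.7, -387.9]), array([ 85. , 150.6]), np.float32(88.5))
(array([284.,  83.]), array([ 473.2, -166.5]), array([42.8, 43.3]), np.float32(124.9))
(array([554.,  44.]), array([ 648.7, -345. ]), array([57.7, 95.9]), np.float32(177.5))
(array([157.,  20.]), array([454.3, -41.6]), array([31.9, 37.7]), np.float32(101.0))
[126 204 240] [ 21 121 240]
```

Both cameras agree within 1 mm. Candidates at top view: offcut-coloured (302,188), (257,233), (343,239), (387,230) are real; pink squares (440,258), (386,282) are not. Proceed to offcut4.

```bash
python3 -m pendant '[{"rx":0,"ry":0,"rz":0,"tx":0.82,"ty":-0.24,"tz":0.4,"grip":-1},{"rx":0,"ry":0,"rz":0,"tx":0.82,"ty":-0.24,"tz":0.4,"grip":-1},{"rx":0,"ry":0,"rz":0,"tx":0.8,"ty":-0.24,"tz":0.4,"grip":-1},{"rx":0,"ry":0,"rz":0,"tx":0,"ty":0,"tz":0,"grip":-1}]'; python3 to.py .474 -.1667 .126 35
```

```text
time_s: 1.45
ee_pos: [0.4771, -0.1587, 0.2223]
eef_rot: [-3.138, -0.002, 0.622]
force: [-0.9, 0.0, -0.4]
grip_width: 0.0942
t 1.45 pos [ 0.4771 -0.1587  0.2223] rpy [-1.798e+02 -1.000e-01  3.560e+01] F [-0.9  0.  -0.4] w 0.0942
rot rows units rx,ry,rz [-0.05 -0.02  0.16]
shift after the turn [-0.18  0.12  2.41]
shift now tx,ty,tz (units of 40mm) [-0.18  0.13  2.41]
```

```bash
python3 -m pendant '[{"rx":0,"ry":0,"rz":0.16,"tx":-0.18,"ty":0.13,"tz":0.6,"grip":-1},{"rx":0,"ry":0,"rz":0,"tx":0,"ty":0,"tz":0.7,"grip":-1},{"rx":0,"ry":0,"rz":0,"tx":0,"ty":0,"tz":0.6,"grip":-1},{"rx":0,"ry":0,"rz":0,"tx":0,"ty":0,"tz":0.3,"grip":-1},{"rx":0,"ry":0,"rz":0,"tx":0,"ty":0,"tz":0,"grip":-1}]'; python3 to.py .474 -.1667 .126 35
```

```text
time_s: 1.87
ee_pos: [0.4748, -0.1657, 0.1308]
eef_rot: [-3.138, -0.002, 0.615]
force: [-0.4, -0.2, -0.6]
grip_width: 0.0938
t 1.87 pos [ 0.4748 -0.1657  0.1308] rpy [-1.798e+02 -1.000e-01  3.530e+01] F [-0.4 -0.2 -0.6] w 0.0938
rot rows units rx,ry,rz [-0.05 -0.02  0.06]
shift after the turn [-0.03  0.01  0.12]
shift now tx,ty,tz (units of 40mm) [-0.03  0.01  0.12]
```

```bash
python3 -m pendant '[{"rx":0,"ry":0,"rz":0,"tx":0,"ty":0,"tz":0.1,"grip":-1},{"rx":0,"ry":0,"rz":0,"tx":0,"ty":0,"tz":0,"grip":1},{"rx":0,"ry":0,"rz":0,"tx":0,"ty":0,"tz":0,"grip":1},{"rx":0,"ry":0,"rz":0,"tx":0,"ty":0,"tz":0,"grip":1},{"rx":0,"ry":0,"rz":0,"tx":0,"ty":0,"tz":0,"grip":1},{"rx":0,"ry":0,"rz":0,"tx":0,"ty":0,"tz":0,"grip":1}]' 30
```

```text
time_s: 2.37
ee_pos: [0.4756, -0.1671, 0.13]
eef_rot: [3.141, -0.003, 0.615]
force: [0.2, -0.0, 0.5]
grip_width: 0.0644
```

```bash
python3 -m pendant '[{"rx":0,"ry":0,"rz":0,"tx":0,"ty":0,"tz":0,"grip":1},{"rx":0,"ry":0,"rz":0,"tx":0,"ty":0,"tz":0,"grip":1},{"rx":0,"ry":0,"rz":0,"tx":0,"ty":0,"tz":0,"grip":1},{"rx":0,"ry":0,"rz":0,"tx":0,"ty":0,"tz":0,"grip":1},{"rx":0,"ry":0,"rz":0,"tx":0,"ty":0,"tz":0,"grip":1},{"rx":0,"ry":0,"rz":0,"tx":0,"ty":0,"tz":0,"grip":1}]' 30;python3 to.py .47 .36 .24 35
```

```text
time_s: 2.87
ee_pos: [0.4759, -0.1671, 0.1311]
eef_rot: [3.14, -0.004, 0.615]
force: [-0.7, 0.7, -0.7]
grip_width: 0.0416
t 2.87 pos [ 0.4759 -0.1671  0.1311] rpy [179.9  -0.3  35.2] F [-0.7  0.7 -0.7] w 0.0416
rot rows units rx,ry,rz [ 0.02 -0.06  0.06]
shift after the turn [  7.44 -10.88  -2.72]
shift now tx,ty,tz (units of 40mm) [  7.49 -10.85  -2.71]
```

```bash
python3 -m pendant '[{"rx":0,"ry":0,"rz":0,"tx":0,"ty":0,"tz":-0.8,"grip":1},{"rx":0,"ry":0,"rz":0,"tx":0,"ty":0,"tz":-0.9,"grip":1},{"rx":0,"ry":0,"rz":0,"tx":0.3,"ty":-0.5,"tz":-0.6,"grip":1},{"rx":0,"ry":0,"rz":0,"tx":0.56,"ty":-0.82,"tz":-0.1,"grip":1},{"rx":0,"ry":0,"rz":0,"tx":0.56,"ty":-0.82,"tz":0,"grip":1},{"rx":0,"ry":0,"rz":0,"tx":0.56,"ty":-0.82,"tz":0,"grip":1},{"rx":0,"ry":0,"rz":0,"tx":0.56,"ty":-0.82,"tz":0,"grip":1},{"rx":0,"ry":0,"rz":0,"tx":0.56,"ty":-0.82,"tz":0,"grip":1}]' 30;python3 to.py .49 .37 .24 35
```

```text
time_s: 3.53
ee_pos: [0.4702, 0.0573, 0.2323]
eef_rot: [3.141, -0.006, 0.604]
force: [0.9, 0.6, -0.4]
grip_width: 0.0413
t 3.53 pos [0.4702 0.0573 0.2323] rpy [180.   -0.3  34.6] F [ 0.9  0.6 -0.4] w 0.0413
rot rows units rx,ry,rz [ 0.01 -0.08 -0.1 ]
shift after the turn [ 4.89 -6.12 -0.19]
shift now tx,ty,tz (units of 40mm) [ 4.85 -6.15 -0.17]
```

```bash
python3 -m pendant '[{"rx":0,"ry":0,"rz":0,"tx":0.63,"ty":-0.78,"tz":0,"grip":1},{"rx":0,"ry":0,"rz":0,"tx":0.63,"ty":-0.78,"tz":0,"grip":1},{"rx":0,"ry":0,"rz":0,"tx":0.63,"ty":-0.78,"tz":0,"grip":1},{"rx":0,"ry":0,"rz":0,"tx":0.63,"ty":-0.78,"tz":0,"grip":1},{"rx":0,"ry":0,"rz":0,"tx":0.63,"ty":-0.78,"tz":0,"grip":1},{"rx":0,"ry":0,"rz":0,"tx":0.63,"ty":-0.78,"tz":0,"grip":1},{"rx":0,"ry":0,"rz":0,"tx":0.4,"ty":-0.5,"tz":0,"grip":1},{"rx":0,"ry":0,"rz":0,"tx":0,"ty":0,"tz":0,"grip":1}]' 30;python3 to.py .49 .37 .135 35
```

```text
time_s: 4.2
ee_pos: [0.4859, 0.3401, 0.2334]
eef_rot: [3.141, -0.008, 0.609]
force: [-0.8, 0.4, -0.7]
grip_width: 0.0415
t 4.2 pos [0.4859 0.3401 0.2334] rpy [180.   -0.4  34.9] F [-0.8  0.4 -0.7] w 0.0415
rot rows units rx,ry,rz [ 0.01 -0.11 -0.02]
shift after the turn [ 0.51 -0.55  2.46]
shift now tx,ty,tz (units of 40mm) [ 0.49 -0.55  2.46]
```

```bash
python3 -m pendant '[{"rx":0,"ry":0,"rz":0,"tx":0.5,"ty":-0.55,"tz":0.4,"grip":1},{"rx":0,"ry":0,"rz":0,"tx":0,"ty":0,"tz":0.7,"grip":1},{"rx":0,"ry":0,"rz":0,"tx":0,"ty":0,"tz":0.7,"grip":1},{"rx":0,"ry":0,"rz":0,"tx":0,"ty":0,"tz":0.5,"grip":1},{"rx":0,"ry":0,"rz":0,"tx":0,"ty":0,"tz":0,"grip":-0.3},{"rx":0,"ry":0,"rz":0,"tx":0,"ty":0,"tz":0,"grip":-0.3},{"rx":0,"ry":0,"rz":0,"tx":0,"ty":0,"tz":0,"grip":-0.3},{"rx":0,"ry":0,"rz":0,"tx":0,"ty":0,"tz":0,"grip":-0.3}]' 30;python3 to.py .456 -.0455 .24 12.5
```

```text
time_s: 4.87
ee_pos: [0.4877, 0.3772, 0.1401]
eef_rot: [-3.131, -0.013, 0.612]
force: [1.0, 5.0, -3.7]
grip_width: 0.0605
t 4.87 pos [0.4877 0.3772 0.1401] rpy [-179.4   -0.8   35.1] F [ 1.   5.  -3.7] w 0.0605
rot rows units rx,ry,rz [-0.19 -0.16  5.65]
shift after the turn [-3.06 10.14 -2.5 ]
shift now tx,ty,tz (units of 40mm) [-6.69  8.16 -2.67]
```

```bash
python3 -m pendant '[{"rx":0,"ry":0,"rz":0,"tx":0,"ty":0,"tz":-0.9,"grip":-0.3},{"rx":0,"ry":0,"rz":0,"tx":0,"ty":0,"tz":-0.9,"grip":-0.3},{"rx":0,"ry":0,"rz":1,"tx":-0.3,"ty":0.5,"tz":-0.4,"grip":-1},{"rx":0,"ry":0,"rz":1,"tx":-0.5,"ty":0.8,"tz":0,"grip":-1},{"rx":0,"ry":0,"rz":1,"tx":-0.4,"ty":0.9,"tz":0,"grip":-1},{"rx":0,"ry":0,"rz":1,"tx":-0.35,"ty":0.9,"tz":0,"grip":-1},{"rx":0,"ry":0,"rz":1,"tx":-0.3,"ty":0.93,"tz":0,"grip":-1},{"rx":0,"ry":0,"rz":0.6,"tx":-0.25,"ty":0.93,"tz":0,"grip":-1}]' 30;python3 to.py .456 -.0455 .2 12
```

```text
time_s: 5.53
ee_pos: [0.4911, 0.1559, 0.24]
eef_rot: [-3.122, -0.022, 0.214]
force: [0.9, -0.3, 0.1]
grip_width: 0.0935
t 5.53 pos [0.4911 0.1559 0.24  ] rpy [-178.9   -1.3   12.2] F [ 0.9 -0.3  0.1] w 0.0935
rot rows units rx,ry,rz [-0.28 -0.32  0.06]
shift after the turn [-1.91  4.74  1.  ]
shift now tx,ty,tz (units of 40mm) [-1.95  4.75  0.87]
```

```bash
python3 -m pendant '[{"rx":-0.1,"ry":-0.1,"rz":0,"tx":-0.38,"ty":0.92,"tz":0.1,"grip":-1},{"rx":-0.1,"ry":-0.1,"rz":0,"tx":-0.38,"ty":0.92,"tz":0.1,"grip":-1},{"rx":-0.1,"ry":-0.1,"rz":0,"tx":-0.38,"ty":0.92,"tz":0.1,"grip":-1},{"rx":0,"ry":0,"rz":0,"tx":-0.38,"ty":0.92,"tz":0.1,"grip":-1},{"rx":0,"ry":0,"rz":0,"tx":-0.2,"ty":0.5,"tz":0.1,"grip":-1},{"rx":0,"ry":0,"rz":0,"tx":0,"ty":0,"tz":0,"grip":-1}]' 30;python3 to.py .456 -.0455 .129 12
python3 - <<'E'
from seg import *
c=snap("top","t2.png")
for o in offcuts(c): print(o)
E
```

```text
time_s: 6.03
ee_pos: [0.4558, -0.0358, 0.2273]
eef_rot: [3.135, -0.013, 0.203]
force: [-0.7, 0.9, -0.0]
grip_width: 0.0938
t 6.03 pos [ 0.4558 -0.0358  0.2273] rpy [179.6  -0.7  11.6] F [-0.7  0.9 -0. ] w 0.0938
rot rows units rx,ry,rz [ 0.09 -0.19 -0.1 ]
shift after the turn [-0.05  0.24  2.46]
shift now tx,ty,tz (units of 40mm) [-0.08  0.22  2.46]
(array([  4., 282.]), array([358.6, 860.6]), array([ 36. , 252.9]), np.float32(5.0))
(array([257., 233.]), array([476.6, 185.6]), array([20.1, 61.5]), np.float32(167.1))
(array([166., 236.]), array([462.2, 419.5]), array([150. , 191.3]), np.float32(172.6))
(array([472., 215.]), array([ 510.3, -398.7]), array([ 88.3, 159.3]), np.float32(88.3))
(array([302., 188.]), array([598.6,  61.3]), array([26.9, 49.6]), np.float32(7.5))
(array([522., 188.]), array([ 581.5, -546.7]), array([19.6, 97.1]), np.float32(174.0))
(array([565., 175.]), array([ 614.9, -673.3]), array([ 62.9, 125.2]), np.float32(88.4))
(array([243., 166.]), array([665.9, 223.7]), array([11.4, 66.9]), np.float32(89.9))
(array([346., 161.]), array([671. , -62.3]), array([ 11.5, 371.7]), np.float32(91.0))
(array([449., 164.]), array([ 653.9, -348.9]), array([57.6, 94.7]), np.float32(178.3))
(array([105., 233.]), array([499.2, 601.8]), array([ 24.7, 538.3]), np.float32(2.9))
(array([562., 145.]), array([ 703.1, -673.7]), array([ 61.5, 124.6]), np.float32(88.5))
(array([ 87., 234.]), array([500.4, 651.5]), array([ 53.9, 549.7]), np.float32(2.8))
(array([199., 146.]), array([728.8, 347.5]), array([ 44.8, 143.2]), np.float32(177.3))
(array([559., 115.]), array([ 792. , -673.5]), array([ 63. , 124.8]), np.float32(88.6))
(array([502., 102.]), array([ 835.8, -517. ]), array([ 19.4, 142. ]), np.float32(5.2))
(array([314.,  80.]), array([914.3,  19.1]), array([ 86.5, 801.2]), np.float32(90.0))
```

View pics/t2.png

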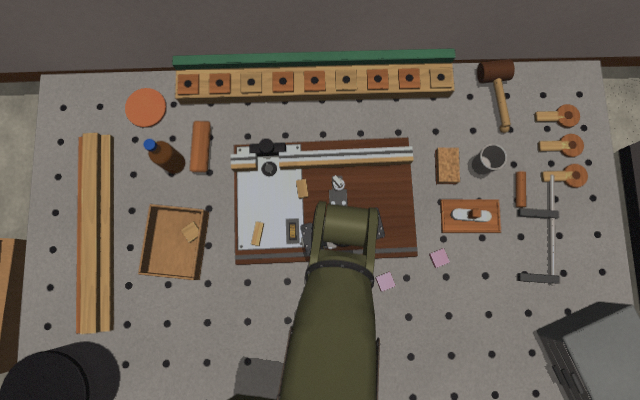

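```bash
python3 -m pendant '[{"rx":0.1,"ry":-0.2,"rz":-0.1,"tx":-0.02,"ty":0.24,"tz":0.6,"grip":-1},{"rx":0,"ry":0,"rz":0,"tx":0,"ty":0,"tz":0.7,"grip":-1},{"rx":0,"ry":0,"rz":0,"tx":0,"ty":0,"tz":0.7,"grip":-1},{"rx":0,"ry":0,"rz":0,"tx":0,"ty":0,"tz":0.3,"grip":-1},{"rx":0,"ry":0,"rz":0,"tx":0,"ty":0,"tz":0,"grip":-1}]'; python3 to.py .456 -.0455 .129 12
```

```text
time_s: 6.5
ee_pos: [0.461, -0.0431, 0.1398]
eef_rot: [3.138, -0.012, 0.209]
force: [-0.3, 0.4, -0.3]
grip_width: 0.0938
t 6.5 pos [ 0.461  -0.0431  0.1398] rpy [179.8  -0.7  12. ] F [-0.3  0.4 -0.3] w 0.0938
rot rows units rx,ry,rz [ 0.05 -0.17 -0.  ]
shift after the turn [-0.14  0.03  0.27]
shift now tx,ty,tz (units of 40mm) [-0.14  0.03  0.27]
```

```bash
python3 -m pendant '[{"rx":0,"ry":-0.2,"rz":0,"tx":-0.15,"ty":0.03,"tz":0.3,"grip":-1},{"rx":0,"ry":0,"rz":0,"tx":0,"ty":0,"tz":0,"grip":1},{"rx":0,"ry":0,"rz":0,"tx":0,"ty":0,"tz":0,"grip":1},{"rx":0,"ry":0,"rz":0,"tx":0,"ty":0,"tz":0,"grip":1},{"rx":0,"ry":0,"rz":0,"tx":0,"ty":0,"tz":0,"grip":1},{"rx":0,"ry":0,"rz":0,"tx":0,"ty":0,"tz":0,"grip":1},{"rx":0,"ry":0,"rz":0,"tx":0,"ty":0,"tz":0,"grip":1},{"rx":0,"ry":0,"rz":0,"tx":0,"ty":0,"tz":0,"grip":1}]' 30; python3 -m pendant '[{"rx":0,"ry":0,"rz":0,"tx":0,"ty":0,"tz":0,"grip":1},{"rx":0,"ry":0,"rz":0,"tx":0,"ty":0,"tz":0,"grip":1},{"rx":0,"ry":0,"rz":0,"tx":0,"ty":0,"tz":0,"grip":1},{"rx":0,"ry":0,"rz":0,"tx":0,"ty":0,"tz":0,"grip":1}]';python3 to.py .48 .44 .24 12
```

```text
time_s: 7.17
ee_pos: [0.4574, -0.0442, 0.1323]
eef_rot: [3.135, -0.003, 0.212]
force: [-0.1, 0.5, -1.0]
grip_width: 0.051
time_s: 7.5
ee_pos: [0.4576, -0.0442, 0.1326]
eef_rot: [3.135, -0.004, 0.211]
force: [-0.1, -0.0, 0.4]
grip_width: 0.0357
t 7.5 pos [ 0.4576 -0.0442  0.1326] rpy [179.6  -0.2  12.1] F [-0.1 -0.   0.4] w 0.0357
rot rows units rx,ry,rz [ 0.1  -0.06  0.03]
shift after the turn [  3.07 -11.72  -2.68]
shift now tx,ty,tz (units of 40mm) [  3.1  -11.7   -2.75]
```

```bash
python3 -m pendant '[{"rx":0,"ry":0,"rz":0,"tx":0,"ty":0,"tz":-0.9,"grip":1},{"rx":0,"ry":0,"rz":0,"tx":0,"ty":-0.2,"tz":-0.95,"grip":1},{"rx":0,"ry":0,"rz":0,"tx":0.2,"ty":-0.7,"tz":-0.6,"grip":1},{"rx":0,"ry":0,"rz":0,"tx":0.25,"ty":-0.97,"tz":0,"grip":1},{"rx":0,"ry":0,"rz":0,"tx":0.25,"ty":-0.97,"tz":0,"grip":1},{"rx":0,"ry":0,"rz":0,"tx":0.25,"ty":-0.97,"tz":0,"grip":1},{"rx":0,"ry":0,"rz":0,"tx":0.25,"ty":-0.97,"tz":0,"grip":1},{"rx":0,"ry":0,"rz":0,"tx":0.25,"ty":-0.97,"tz":0,"grip":1}]' 30;python3 to.py .47 .43 .24 12
```

```text
time_s: 8.17
ee_pos: [0.4657, 0.1973, 0.2349]
eef_rot: [3.137, -0.004, 0.2]
force: [0.6, -0.4, -1.0]
grip_width: 0.0357
t 8.17 pos [0.4657 0.1973 0.2349] rpy [179.7  -0.2  11.5] F [ 0.6 -0.4 -1. ] w 0.0357
rot rows units rx,ry,rz [ 0.06 -0.06 -0.13]
shift after the turn [ 1.32 -5.67 -0.13]
shift now tx,ty,tz (units of 40mm) [ 1.26 -5.68 -0.15]
```

```bash
python3 -m pendant '[{"rx":0,"ry":0,"rz":0,"tx":0.25,"ty":-0.97,"tz":0,"grip":1},{"rx":0,"ry":0,"rz":0,"tx":0.25,"ty":-0.97,"tz":0,"grip":1},{"rx":0,"ry":0,"rz":0,"tx":0.25,"ty":-0.97,"tz":0,"grip":1},{"rx":0,"ry":0,"rz":0,"tx":0.25,"ty":-0.97,"tz":0,"grip":1},{"rx":0,"ry":0,"rz":0,"tx":0.2,"ty":-0.7,"tz":0,"grip":1},{"rx":0,"ry":0,"rz":0,"tx":0,"ty":0,"tz":0,"grip":1}]' 30;python3 to.py .47 .43 .135 12
```

```text
time_s: 8.67
ee_pos: [0.4728, 0.4003, 0.2332]
eef_rot: [3.138, -0.004, 0.205]
force: [-0.6, -0.6, -1.1]
grip_width: 0.0361
t 8.67 pos [0.4728 0.4003 0.2332] rpy [179.8  -0.2  11.8] F [-0.6 -0.6 -1.1] w 0.0361
rot rows units rx,ry,rz [ 0.06 -0.06 -0.06]
shift after the turn [ 0.09 -0.74  2.46]
shift now tx,ty,tz (units of 40mm) [ 0.07 -0.75  2.45]
```

```bash
python3 -m pendant '[{"rx":0,"ry":0,"rz":0,"tx":-0.6,"ty":-0.35,"tz":0,"grip":1},{"rx":0,"ry":0,"rz":0,"tx":-0.6,"ty":-0.35,"tz":0.3,"grip":1},{"rx":0,"ry":0,"rz":0,"tx":0,"ty":0,"tz":0.7,"grip":1},{"rx":0,"ry":0,"rz":0,"tx":0,"ty":0,"tz":0.7,"grip":1},{"rx":0,"ry":0,"rz":0,"tx":0,"ty":0,"tz":0.4,"grip":1},{"rx":0,"ry":0,"rz":0,"tx":0,"ty":0,"tz":0,"grip":0},{"rx":0,"ry":0,"rz":0,"tx":0,"ty":0,"tz":0,"grip":0},{"rx":0,"ry":0,"rz":0,"tx":0,"ty":0,"tz":0,"grip":0}]' 30;python3 to.py .4766 .1856 .22 -12.5
```

```text
time_s: 9.33
ee_pos: [0.4174, 0.4188, 0.1454]
eef_rot: [3.137, -0.003, 0.208]
force: [-1.2, -0.6, 0.1]
grip_width: 0.0466
t 9.33 pos [0.4174 0.4188 0.1454] rpy [179.7  -0.2  11.9] F [-1.2 -0.6  0.1] w 0.0466
rot rows units rx,ry,rz [ 0.05 -0.06  6.11]
shift after the turn [ 2.71  5.37 -1.86]
shift now tx,ty,tz (units of 40mm) [ 0.25  6.02 -1.84]
```

```bash
python3 -m pendant '[{"rx":0,"ry":0,"rz":0,"tx":0,"ty":0,"tz":-0.9,"grip":0},{"rx":0,"ry":0,"rz":0,"tx":0,"ty":0.2,"tz":-0.9,"grip":0},{"rx":0,"ry":0,"rz":1,"tx":0,"ty":0.9,"tz":0,"grip":-1},{"rx":0,"ry":0,"rz":1,"tx":0.1,"ty":0.95,"tz":0,"grip":-1},{"rx":0,"ry":0,"rz":1,"tx":0.2,"ty":0.95,"tz":0,"grip":-1},{"rx":0,"ry":0,"rz":1,"tx":0.3,"ty":0.9,"tz":0,"grip":-1},{"rx":0,"ry":0,"rz":1,"tx":0.4,"ty":0.9,"tz":0,"grip":-1},{"rx":0,"ry":0,"rz":1,"tx":0.4,"ty":0.8,"tz":0,"grip":-1}]' 30;python3 to.py .4766 .1856 .22 -12.5
```

```text
time_s: 10.0
ee_pos: [0.4842, 0.1902, 0.2336]
eef_rot: [-3.134, -0.018, -0.22]
force: [1.3, 0.8, -0.7]
grip_width: 0.0837
t 10.0 pos [0.4842 0.1902 0.2336] rpy [-179.5   -1.   -12.6] F [ 1.3  0.8 -0.7] w 0.0837
rot rows units rx,ry,rz [-0.12 -0.26 -0.02]
shift after the turn [-0.16  0.15  0.34]
shift now tx,ty,tz (units of 40mm) [-0.17  0.16  0.34]
```

```bash
python3 -m pendant '[{"rx":-0.1,"ry":-0.26,"rz":0,"tx":-0.1,"ty":0,"tz":0.3,"grip":-1},{"rx":0,"ry":0,"rz":0,"tx":-0.1,"ty":0.4,"tz":0.6,"grip":-1},{"rx":0,"ry":0,"rz":0,"tx":0,"ty":0,"tz":0.6,"grip":-1},{"rx":0,"ry":0,"rz":0,"tx":0,"ty":0,"tz":0.4,"grip":-1},{"rx":0,"ry":0,"rz":0,"tx":0,"ty":0,"tz":0,"grip":-1}]' 30;python3 to.py .4766 .1856 .127 -12.5
python3 -c "
from seg import *
for o in offcuts(snap('top','t3.png')):
    if 140<o[0][0]<420 and 165<o[0][1]<260: print(o)"
```

```text
time_s: 10.42
ee_pos: [0.4777, 0.1682, 0.1636]
eef_rot: [-3.134, -0.013, -0.236]
force: [-0.7, 0.1, -0.7]
grip_width: 0.0937
t 10.42 pos [0.4777 0.1682 0.1636] rpy [-179.6   -0.7  -13.5] F [-0.7  0.1 -0.7] w 0.0937
rot rows units rx,ry,rz [-0.11 -0.18 -0.25]
shift after the turn [-0.12 -0.42  0.92]
shift now tx,ty,tz (units of 40mm) [-0.14 -0.41  0.92]
(array([166., 236.]), array([462.2, 419.5]), array([150.1, 191.3]), np.float32(172.6))
(array([302., 188.]), array([598.4,  61.2]), array([26.9, 50. ]), np.float32(7.5))
(array([243., 166.]), array([665.9, 223.7]), array([11.4, 66.9]), np.float32(89.9))
```

```bash
python3 -m pendant '[{"rx":-0.1,"ry":-0.2,"rz":-0.25,"tx":-0.1,"ty":-0.42,"tz":0,"grip":-1},{"rx":0,"ry":0,"rz":0,"tx":0,"ty":0,"tz":0.5,"grip":-1},{"rx":0,"ry":0,"rz":0,"tx":0,"ty":0,"tz":0.35,"grip":-1},{"rx":0,"ry":0,"rz":0,"tx":0,"ty":0,"tz":0,"grip":-1}]' 30;python3 to.py .4766 .1856 .127 -12.5
```

```text
time_s: 10.8
ee_pos: [0.4812, 0.1882, 0.1381]
eef_rot: [-3.135, -0.009, -0.216]
force: [0.1, -0.5, -0.2]
grip_width: 0.0942
t 10.8 pos [0.4812 0.1882 0.1381] rpy [-179.6   -0.5  -12.4] F [ 0.1 -0.5 -0.2] w 0.0942
rot rows units rx,ry,rz [-0.09 -0.13  0.02]
shift after the turn [-0.1   0.09  0.28]
shift now tx,ty,tz (units of 40mm) [-0.1   0.09  0.28]
```

View pics/t3.png

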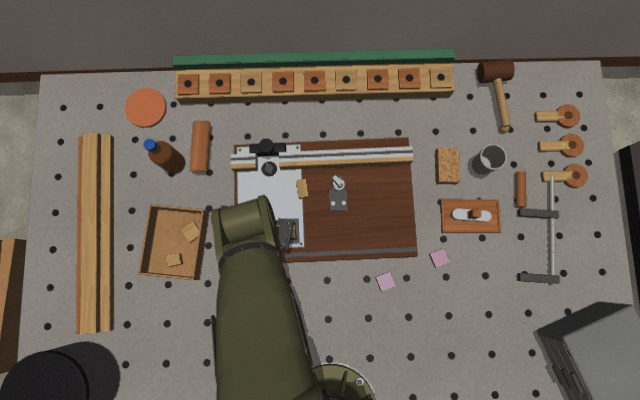

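Two offcuts are in the box at (190,232) and (174,260). Now offcut3.

```bash
python3 -m pendant '[{"rx":0,"ry":-0.1,"rz":0,"tx":-0.1,"ty":0.09,"tz":0.27,"grip":-1},{"rx":0,"ry":0,"rz":0,"tx":0,"ty":0,"tz":0.05,"grip":1},{"rx":0,"ry":0,"rz":0,"tx":0,"ty":0,"tz":0,"grip":1},{"rx":0,"ry":0,"rz":0,"tx":0,"ty":0,"tz":0,"grip":1},{"rx":0,"ry":0,"rz":0,"tx":0,"ty":0,"tz":0,"grip":1},{"rx":0,"ry":0,"rz":0,"tx":0,"ty":0,"tz":0,"grip":1},{"rx":0,"ry":0,"rz":0,"tx":0,"ty":0,"tz":0,"grip":1},{"rx":0,"ry":0,"rz":0,"tx":0,"ty":0,"tz":0,"grip":1}]' 30; python3 -m pendant '[{"rx":0,"ry":0,"rz":0,"tx":0,"ty":0,"tz":0,"grip":1},{"rx":0,"ry":0,"rz":0,"tx":0,"ty":0,"tz":0,"grip":1},{"rx":0,"ry":0,"rz":0,"tx":0,"ty":0,"tz":0,"grip":1},{"rx":0,"ry":0,"rz":0,"tx":0,"ty":0,"tz":0,"grip":1},{"rx":0,"ry":0,"rz":0,"tx":0,"ty":0,"tz":0,"grip":1}]';python3 to.py .42 .36 .24 5
```

```text
time_s: 11.47
ee_pos: [0.4784, 0.1862, 0.1307]
eef_rot: [-3.131, -0.008, -0.216]
force: [0.1, -0.3, 0.4]
grip_width: 0.0506
time_s: 11.88
ee_pos: [0.4785, 0.1862, 0.1309]
eef_rot: [-3.131, -0.008, -0.216]
force: [0.3, 0.5, -0.1]
grip_width: 0.0218
t 11.88 pos [0.4785 0.1862 0.1309] rpy [-179.4   -0.5  -12.4] F [ 0.3  0.5 -0.1] w 0.0218
rot rows units rx,ry,rz [-0.13 -0.14 -4.34]
shift after the turn [-1.08 -4.46 -2.73]
shift now tx,ty,tz (units of 40mm) [-2.34 -3.96 -2.7 ]
```

```bash
python3 -m pendant '[{"rx":0,"ry":0,"rz":0,"tx":0,"ty":0,"tz":-0.9,"grip":1},{"rx":0,"ry":0,"rz":0,"tx":0,"ty":0,"tz":-0.9,"grip":1},{"rx":0,"ry":0,"rz":-1,"tx":-0.2,"ty":-0.4,"tz":-0.7,"grip":1},{"rx":0,"ry":0,"rz":-1,"tx":-0.4,"ty":-0.9,"tz":0,"grip":1},{"rx":0,"ry":0,"rz":-1,"tx":-0.4,"ty":-0.9,"tz":0,"grip":1},{"rx":0,"ry":0,"rz":-1,"tx":-0.3,"ty":-0.9,"tz":0,"grip":1},{"rx":0,"ry":0,"rz":-0.3,"tx":-0.3,"ty":-0.9,"tz":0,"grip":1},{"rx":0,"ry":0,"rz":0,"tx":0,"ty":0,"tz":0,"grip":1}]' 30;python3 to.py .43 .385 .15 5
```

```text
time_s: 12.55
ee_pos: [0.4206, 0.354, 0.2369]
eef_rot: [-3.132, -0.01, 0.093]
force: [0.5, 0.7, -1.2]
grip_width: 0.0216
t 12.55 pos [0.4206 0.354  0.2369] rpy [-179.5   -0.6    5.3] F [ 0.5  0.7 -1.2] w 0.0216
rot rows units rx,ry,rz [-0.13 -0.14  0.08]
shift after the turn [ 0.3  -0.75  2.17]
shift now tx,ty,tz (units of 40mm) [ 0.28 -0.73  2.18]
```

```bash
python3 -m pendant '[{"rx":0,"ry":-0.1,"rz":0,"tx":0.28,"ty":-0.72,"tz":0.4,"grip":1},{"rx":0,"ry":0,"rz":0,"tx":0,"ty":0,"tz":0.7,"grip":1},{"rx":0,"ry":0,"rz":0,"tx":0,"ty":0,"tz":0.7,"grip":1},{"rx":0,"ry":0,"rz":0,"tx":0,"ty":0,"tz":0.3,"grip":1},{"rx":0,"ry":0,"rz":0,"tx":0,"ty":0,"tz":0,"grip":0.3},{"rx":0,"ry":0,"rz":0,"tx":0,"ty":0,"tz":0,"grip":0.3},{"rx":0,"ry":0,"rz":0,"tx":0,"ty":0,"tz":0,"grip":0.3}]' 30;python3 to.py .598 .061 .25 7.5
```

```text
time_s: 13.13
ee_pos: [0.4285, 0.3885, 0.1513]
eef_rot: [-3.131, -0.005, 0.098]
force: [-0.5, 0.4, -0.6]
grip_width: 0.0328
t 13.13 pos [0.4285 0.3885 0.1513] rpy [-179.4   -0.3    5.6] F [-0.5  0.4 -0.6] w 0.0328
rot rows units rx,ry,rz [-0.15 -0.07 -0.47]
shift after the turn [ 3.13  8.67 -2.47]
shift now tx,ty,tz (units of 40mm) [ 3.43  8.53 -2.54]
```

```bash
python3 -m pendant '[{"rx":0,"ry":0,"rz":0,"tx":0,"ty":0,"tz":-0.9,"grip":0.3},{"rx":0,"ry":0,"rz":0,"tx":0,"ty":0.2,"tz":-0.9,"grip":0.3},{"rx":0,"ry":0,"rz":-0.2,"tx":0.2,"ty":0.7,"tz":-0.4,"grip":-1},{"rx":0,"ry":0,"rz":-0.2,"tx":0.4,"ty":0.9,"tz":0,"grip":-1},{"rx":0,"ry":0,"rz":0,"tx":0.4,"ty":0.9,"tz":0,"grip":-1},{"rx":0,"ry":0,"rz":0,"tx":0.4,"ty":0.9,"tz":0,"grip":-1},{"rx":0,"ry":0,"rz":0,"tx":0.4,"ty":0.9,"tz":0,"grip":-1},{"rx":0,"ry":0,"rz":0,"tx":0.4,"ty":0.9,"tz":0,"grip":-1}]' 30;python3 to.py .598 .061 .25 7.5
```

```text
time_s: 13.8
ee_pos: [0.5435, 0.1801, 0.2542]
eef_rot: [-3.127, -0.021, 0.135]
force: [1.1, 1.3, 0.5]
grip_width: 0.0695
t 13.8 pos [0.5435 0.1801 0.2542] rpy [-179.2   -1.2    7.8] F [1.1 1.3 0.5] w 0.0695
rot rows units rx,ry,rz [-0.21 -0.3   0.07]
shift after the turn [0.96 3.13 0.11]
shift now tx,ty,tz (units of 40mm) [0.95 3.13 0.08]
```

```bash
python3 -m pendant '[{"rx":-0.1,"ry":-0.1,"rz":0,"tx":0.3,"ty":0.92,"tz":0,"grip":-1},{"rx":-0.1,"ry":-0.1,"rz":0,"tx":0.3,"ty":0.92,"tz":0,"grip":-1},{"rx":0,"ry":-0.1,"rz":0,"tx":0.3,"ty":0.8,"tz":0,"grip":-1},{"rx":0,"ry":0,"rz":0,"tx":0,"ty":0,"tz":0,"grip":-1},{"rx":0,"ry":0,"rz":0,"tx":0,"ty":0,"tz":0,"grip":-1}]' 30;python3 to.py .598 .061 .127 7.5; python3 -c "
from h import *
snap('wrist','w4.png')"
```

```text
time_s: 14.22
ee_pos: [0.5982, 0.0666, 0.2621]
eef_rot: [3.14, -0.011, 0.126]
force: [-0.7, 1.1, 0.1]
grip_width: 0.0939
t 14.22 pos [0.5982 0.0666 0.2621] rpy [179.9  -0.6   7.2] F [-0.7  1.1  0.1] w 0.0939
rot rows units rx,ry,rz [ 0.02 -0.15 -0.07]
shift after the turn [-0.02  0.14  3.38]
shift now tx,ty,tz (units of 40mm) [-0.06  0.13  3.38]
```

View pics/w4.png

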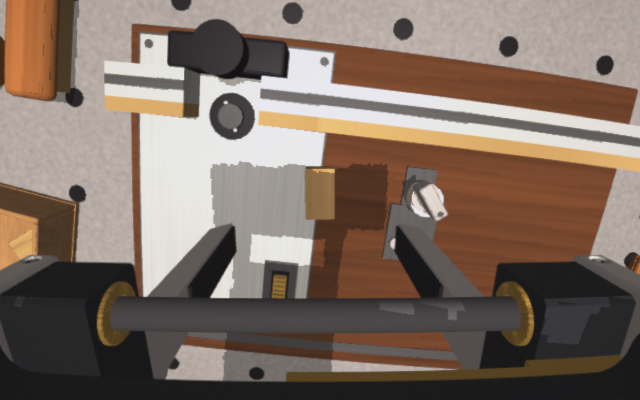

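```bash
python3 - <<'E'
from h import *
c=load("wrist")
for n,p,z in [("o1",(320,193),.043),("wheel",(280,286),.033),("cutter ring",(232,116),.025),("fence base R",(640,169),.025),("fence base L",(262,125),.025),("bolt head",(431,202),.073)]: print(n,np.round(onz(c,*p,z),4))
print(np.round(c["world_from_camera"],3))
E
```

```text
o1 [0.5989 0.0629 0.043 ]
wheel [0.4913 0.0914 0.033 ]
cutter ring [0.6593 0.1554 0.025 ]
fence base R [ 0.6633 -0.2711  0.025 ]
fence base L [0.6544 0.126  0.025 ]
bolt head [ 0.6098 -0.0323  0.073 ]
[[ 0.125  0.965  0.232  0.667]
 [-0.992  0.121  0.031  0.077]
 [ 0.001 -0.234  0.972  0.344]
 [ 0.     0.     0.     1.   ]]
```

```bash
python3 -m pendant '[{"rx":0,"ry":-0.15,"rz":-0.05,"tx":0,"ty":0.13,"tz":0.7,"grip":-1},{"rx":0,"ry":0,"rz":0,"tx":0,"ty":0,"tz":0.8,"grip":-1},{"rx":0,"ry":0,"rz":0,"tx":0,"ty":0,"tz":0.8,"grip":-1},{"rx":0,"ry":0,"rz":0,"tx":0,"ty":0,"tz":0.6,"grip":-1},{"rx":0,"ry":0,"rz":0,"tx":0,"ty":0,"tz":0.2,"grip":-1},{"rx":0,"ry":0,"rz":0,"tx":0,"ty":0,"tz":0,"grip":-1}]' 30;python3 to.py .598 .061 .127 7.5
```

```text
time_s: 14.77
ee_pos: [0.5989, 0.0676, 0.1408]
eef_rot: [3.14, -0.011, 0.136]
force: [0.4, 0.6, -1.0]
grip_width: 0.0939
t 14.77 pos [0.5989 0.0676 0.1408] rpy [179.9  -0.6   7.8] F [ 0.4  0.6 -1. ] w 0.0939
rot rows units rx,ry,rz [ 0.02 -0.16  0.08]
shift after the turn [-0.04  0.16  0.34]
shift now tx,ty,tz (units of 40mm) [-0.05  0.16  0.34]
```

```bash
python3 -m pendant '[{"rx":0,"ry":-0.1,"rz":0.05,"tx":0,"ty":0.15,"tz":0.3,"grip":-1},{"rx":0,"ry":0,"rz":0,"tx":0,"ty":0,"tz":0.05,"grip":1},{"rx":0,"ry":0,"rz":0,"tx":0,"ty":0,"tz":0,"grip":1},{"rx":0,"ry":0,"rz":0,"tx":0,"ty":0,"tz":0,"grip":1},{"rx":0,"ry":0,"rz":0,"tx":0,"ty":0,"tz":0,"grip":1},{"rx":0,"ry":0,"rz":0,"tx":0,"ty":0,"tz":0,"grip":1},{"rx":0,"ry":0,"rz":0,"tx":0,"ty":0,"tz":0,"grip":1},{"rx":0,"ry":0,"rz":0,"tx":0,"ty":0,"tz":0,"grip":1}]' 30; python3 -m pendant '[{"rx":0,"ry":0,"rz":0,"tx":0,"ty":0,"tz":0,"grip":1},{"rx":0,"ry":0,"rz":0,"tx":0,"ty":0,"tz":0,"grip":1},{"rx":0,"ry":0,"rz":0,"tx":0,"ty":0,"tz":0,"grip":1},{"rx":0,"ry":0,"rz":0,"tx":0,"ty":0,"tz":0,"grip":1},{"rx":0,"ry":0,"rz":0,"tx":0,"ty":0,"tz":0,"grip":1}]';python3 to.py .47 .40 .25 5
```

```text
time_s: 15.43
ee_pos: [0.602, 0.0629, 0.1331]
eef_rot: [3.139, -0.013, 0.134]
force: [-0.0, -0.2, 0.4]
grip_width: 0.0507
time_s: 15.85
ee_pos: [0.6021, 0.0629, 0.1335]
eef_rot: [3.139, -0.014, 0.134]
force: [0.3, 0.2, -0.1]
grip_width: 0.0279
t 15.85 pos [0.6021 0.0629 0.1335] rpy [179.9  -0.8   7.7] F [ 0.3  0.2 -0.1] w 0.0279
rot rows units rx,ry,rz [ 0.03 -0.2   0.68]
shift after the turn [-2.56 -8.68 -2.91]
shift now tx,ty,tz (units of 40mm) [-2.1  -8.79 -2.96]
```

```bash
python3 -m pendant '[{"rx":0,"ry":0,"rz":0,"tx":0,"ty":0,"tz":-0.9,"grip":1},{"rx":0,"ry":0,"rz":0,"tx":0,"ty":0,"tz":-0.9,"grip":1},{"rx":0,"ry":-0.2,"rz":0.2,"tx":-0.1,"ty":-0.7,"tz":-0.7,"grip":1},{"rx":0,"ry":0,"rz":0.2,"tx":-0.2,"ty":-0.97,"tz":0,"grip":1},{"rx":0,"ry":0,"rz":0.2,"tx":-0.2,"ty":-0.97,"tz":0,"grip":1},{"rx":0,"ry":0,"rz":0,"tx":-0.2,"ty":-0.97,"tz":0,"grip":1},{"rx":0,"ry":0,"rz":0,"tx":-0.2,"ty":-0.97,"tz":0,"grip":1},{"rx":0,"ry":0,"rz":0,"tx":-0.2,"ty":-0.97,"tz":0,"grip":1}]' 30;python3 to.py .48 .425 .24 5
```

```text
time_s: 16.52
ee_pos: [0.5333, 0.2806, 0.2378]
eef_rot: [3.14, 0.002, 0.079]
force: [0.9, 0.2, 0.0]
grip_width: 0.0274
t 16.52 pos [0.5333 0.2806 0.2378] rpy [1.799e+02 1.000e-01 4.500e+00] F [0.9 0.2 0. ] w 0.0274
rot rows units rx,ry,rz [ 0.02  0.02 -0.12]
shift after the turn [-1.01 -3.71 -0.06]
shift now tx,ty,tz (units of 40mm) [-1.04 -3.7  -0.06]
```

```bash
python3 -m pendant '[{"rx":0,"ry":0,"rz":0,"tx":-0.28,"ty":-0.95,"tz":0,"grip":1},{"rx":0,"ry":0,"rz":0,"tx":-0.28,"ty":-0.95,"tz":0,"grip":1},{"rx":0,"ry":0,"rz":0,"tx":-0.28,"ty":-0.95,"tz":0,"grip":1},{"rx":0,"ry":0,"rz":0,"tx":-0.1,"ty":-0.5,"tz":0.3,"grip":1},{"rx":0,"ry":0,"rz":0,"tx":0,"ty":0,"tz":0.6,"grip":1},{"rx":0,"ry":0,"rz":0,"tx":0,"ty":0,"tz":0,"grip":1}]' 30;python3 to.py .48 .425 .145 5; python3 -c "
from h import *
snap('wrist','w5.png')"
```

```text
time_s: 17.02
ee_pos: [0.4775, 0.425, 0.2012]
eef_rot: [-3.141, 0.0, 0.087]
force: [-1.1, -0.8, -1.5]
grip_width: 0.0273
t 17.02 pos [0.4775 0.425  0.2012] rpy [-180.    0.    5.] F [-1.1 -0.8 -1.5] w 0.0273
rot rows units rx,ry,rz [-0.01  0.   -0.01]
shift after the turn [0.06 0.01 1.4 ]
shift now tx,ty,tz (units of 40mm) [0.06 0.01 1.4 ]
```

View pics/w5.png

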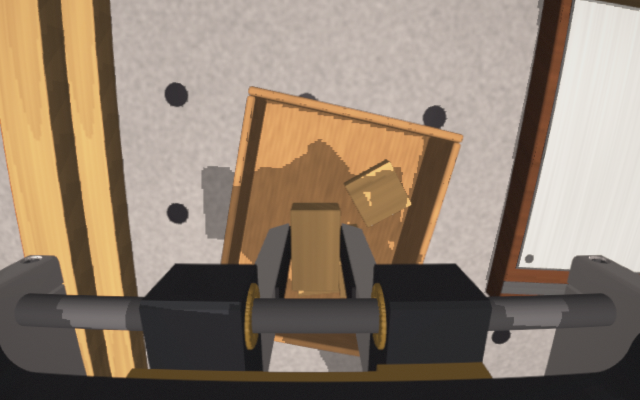

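```bash
python3 -m pendant '[{"rx":0,"ry":0,"rz":0,"tx":0.05,"ty":-0.1,"tz":0.6,"grip":1},{"rx":0,"ry":0,"rz":0,"tx":0,"ty":0,"tz":0.5,"grip":1},{"rx":0,"ry":0,"rz":0,"tx":0,"ty":0,"tz":0.2,"grip":1},{"rx":0,"ry":0,"rz":0,"tx":0,"ty":0,"tz":0,"grip":0.15},{"rx":0,"ry":0,"rz":0,"tx":0,"ty":0,"tz":0,"grip":0.15},{"rx":0,"ry":0,"rz":0,"tx":0,"ty":0,"tz":0,"grip":0.15},{"rx":0,"ry":0,"rz":0,"tx":0,"ty":0,"tz":-0.9,"grip":0.15},{"rx":0,"ry":0,"rz":0,"tx":0,"ty":0,"tz":-0.9,"grip":0.15}]' 30;python3 -m pendant '[{"rx":0,"ry":0,"rz":0,"tx":0,"ty":0.6,"tz":-0.7,"grip":0.15},{"rx":0,"ry":0,"rz":0,"tx":0,"ty":0.95,"tz":0,"grip":0.5},{"rx":0,"ry":0,"rz":0,"tx":0,"ty":0.95,"tz":0,"grip":1},{"rx":0,"ry":0,"rz":0,"tx":0,"ty":0.95,"tz":0,"grip":1},{"rx":0,"ry":0,"rz":0,"tx":0,"ty":0.95,"tz":0,"grip":1}]'; python3 to.py .46 .09 .25 0; python3 -c "
from seg import *
c=snap('top','t6.png');cv2.imwrite('pics/t6c.png',cv2.resize(c['im'][120:300,120:440],None,fx=2.5,fy=2.5,interpolation=2))"
```

```text
time_s: 17.73
ee_pos: [0.4826, 0.4258, 0.228]
eef_rot: [-3.14, -0.001, 0.081]
force: [-0.0, 0.1, 1.4]
grip_width: 0.0399
time_s: 18.15
ee_pos: [0.4975, 0.25, 0.2723]
eef_rot: [-3.13, -0.022, 0.088]
force: [1.5, 0.4, 0.8]
grip_width: 0.0171
t 18.15 pos [0.4975 0.25   0.2723] rpy [-179.3   -1.2    5.1] F [1.5 0.4 0.8] w 0.0171
rot rows units rx,ry,rz [-0.18 -0.3   1.27]
shift after the turn [-0.94  4.    0.56]
shift now tx,ty,tz (units of 40mm) [-1.3   3.91  0.48]
```

View pics/t6c.png

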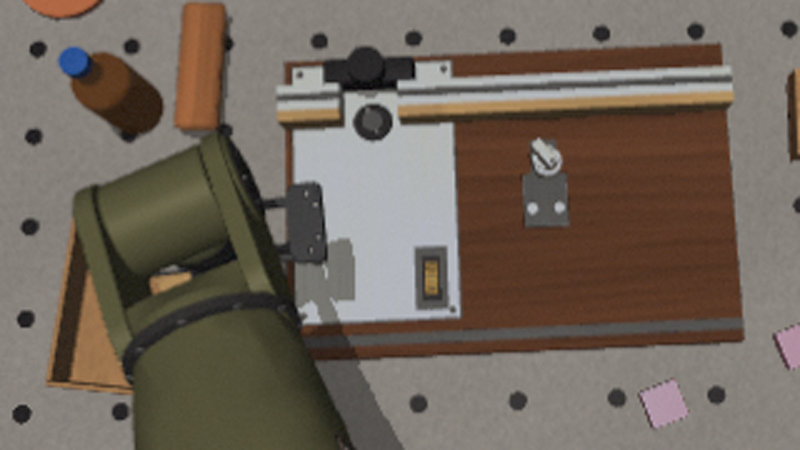

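```bash
python3 to.py .54 -.02 .20 1; python3 -m pendant '[{"rx":0,"ry":-0.1,"rz":0.3,"tx":0.1,"ty":0.95,"tz":0.2,"grip":1},{"rx":0,"ry":-0.1,"rz":0.3,"tx":0.1,"ty":0.95,"tz":0.2,"grip":1},{"rx":-0.1,"ry":-0.1,"rz":0.3,"tx":0.1,"ty":0.95,"tz":0.2,"grip":1},{"rx":0,"ry":0,"rz":0.1,"tx":0.15,"ty":0.95,"tz":0.2,"grip":1},{"rx":0,"ry":0,"rz":0,"tx":0.15,"ty":0.95,"tz":0.2,"grip":1},{"rx":0,"ry":0,"rz":0,"tx":0.15,"ty":0.95,"tz":0.2,"grip":1},{"rx":0,"ry":0,"rz":0,"tx":0.1,"ty":0.5,"tz":0.2,"grip":1},{"rx":0,"ry":0,"rz":0,"tx":0,"ty":0,"tz":0,"grip":1}]'; python3 to.py .54 -.02 .19 1;python3 -c "
from h import *
snap('wrist','w7.png')"
```

```text
t 18.2 pos [0.4984 0.2447 0.2726] rpy [-179.4   -1.3    4.9] F [ 2.4 -5.2 -0.2] w 0.0129
rot rows units rx,ry,rz [-0.16 -0.31  0.97]
shift after the turn [0.92 6.63 1.81]
shift now tx,ty,tz (units of 40mm) [0.43 6.7  1.76]
time_s: 18.87
ee_pos: [0.5435, -0.0128, 0.2269]
eef_rot: [-3.135, -0.02, 0.008]
force: [-0.6, -0.1, -1.1]
grip_width: 0.0006
t 18.87 pos [ 0.5435 -0.0128  0.2269] rpy [-179.6   -1.1    0.4] F [-0.6 -0.1 -1.1] w 0.0006
rot rows units rx,ry,rz [-0.09 -0.29 -0.14]
shift after the turn [-0.09  0.18  0.92]
shift now tx,ty,tz (units of 40mm) [-0.11  0.18  0.92]
```

View pics/w7.png

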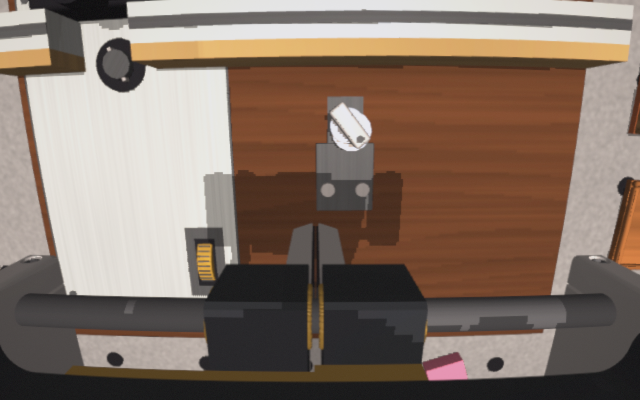

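```bash
python3 -c "
import cv2
im=cv2.imread('pics/w7.png');cv2.imwrite('pics/w7c.png',cv2.resize(im[0:100,0:200],None,fx=4,fy=4,interpolation=2));cv2.imwrite('pics/w7d.png',cv2.resize(im[85:215,290:400],None,fx=4.5,fy=4.5,interpolation=2))"
```

```text
(no output)
```

View pics/w7c.png

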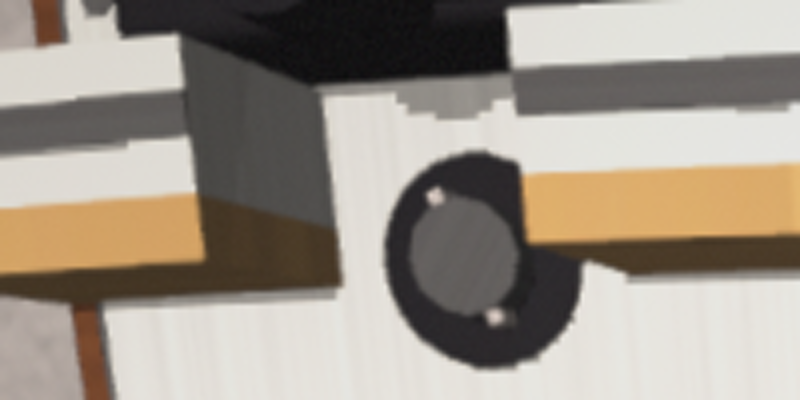

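View pics/w7d.png

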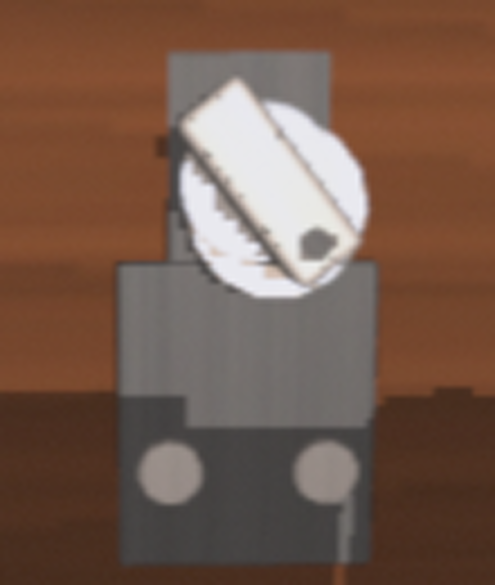

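```bash
cat > cut.py <<'E'
from h import *
# table pose from PnP on known fence points, in a wrist picture; then the height of the cutter top
def table_pose(c,obj,img):
    K=np.array([[c["fx"],0,c["cx"]],[0,c["fy"],c["cy"]],[0,0,1]],float);D=np.array([float(c["k1"]),0,0,0.])
    O=np.array(obj,float)/1000;I=np.array(img,float)
    ok,rv,tv=cv2.solvePnP(O,I,K,D,flags=cv2.SOLVEPNP_SQPNP); ok,rv,tv=cv2.solvePnP(O,I,K,D,rv,tv,True)
    pr=cv2.projectPoints(O,rv,tv,K,D)[0][:,0]; print("resid",np.round(pr-I,1).tolist())
    T=np.eye(4);T[:3,:3]=cv2.Rodrigues(rv)[0];T[:3,3]=tv[:,0]
    W=np.array(c["world_from_camera"])@np.diag([1,-1,-1,1.])@T
    print("table in world: origin",np.round(W[:3,3],4),"yaw",np.round(np.arctan2(W[1,0],W[0,0]),4),"z-axis",np.round(W[:3,2],3))
    return W,(rv,tv,K,D)
def height(pn,px,x=94,y=150):
    rv,tv,K,D=pn
    for z in range(25,66,2):
        q=cv2.projectPoints(np.array([[x,y,z]],float)/1000,rv,tv,K,D)[0][0,0]; print(z-25,np.round(q,1),end="; ")
    zs=np.linspace(15,66,500);q=cv2.projectPoints(np.array([[x,y,z] for z in zs],float)/1000,rv,tv,K,D)[0][:,0]
    d=np.linalg.norm(q-px,axis=1);i=d.argmin();print("\nheight",round(zs[i]-25,2),"miss px",round(d[i],2))
E
python3 - <<'E'
from cut import *
c=load("wrist")
f=lambda x,y:crop2(x,y,4,0,0)
obj=[(90,182,25),(90,182,65),(130,182,65),(130,182,25),(90,118,65),(130,118,65)]
img=[f(342,285),f(205,262),f(180,33),f(320,90),f(525,245),f(508,8)]
W,pn=table_pose(c,obj,img)
height(pn,f(464,256))
# with the calibration and the nominal frame
for o in obj: print(o)
E
```

```text
resid [[0.4, 0.2], [-0.2, -0.8], [-0.8, 0.1], [0.3, 0.1], [0.7, -0.3], [-0.4, 0.8]]
table in world: origin [ 0.568   0.0061 -0.0043] yaw 0.0132 z-axis [-0.007 -0.009  1.   ]
0 [120.2  64.8]; 2 [118.8  64.4]; 4 [117.5  64. ]; 6 [116.1  63.7]; 8 [114.7  63.3]; 10 [113.3  62.9]; 12 [111.9  62.5]; 14 [110.4  62.2]; 16 [109.   61.8]; 18 [107.5  61.4]; 20 [106.  61.]; 22 [104.5  60.6]; 24 [102.9  60.2]; 26 [101.3  59.7]; 28 [99.7 59.3]; 30 [98.1 58.9]; 32 [96.5 58.5]; 34 [94.8 58. ]; 36 [93.1 57.6]; 38 [91.4 57.1]; 40 [89.7 56.6]; 
height 6.66 miss px 0.07
(90, 182, 25)
(90, 182, 65)
(130, 182, 65)
(130, 182, 25)
(90, 118, 65)
(130, 118, 65)
```

```bash
python3 - <<'E'
from h import *
c=load("wrist")
d=lambda x,y:crop2(x,y,4.5,290,85)
for n,p,z in [("wheel low",(206,281),.025),("wheel hi",(206,242),.025),("wheel ctr",(206,262),.033),("headtop a",d(210,102),.073),("headtop b",d(333,262),.073),("mark",d(318,243),.073),("roller top",d(274,198),.047)]: print(n,np.round(onz(c,*p,z),4))
a=np.array(onz(c,*d(333,262),.073));b=np.array(onz(c,*d(210,102),.073));print("mid",(a+b)/2,"ang",np.arctan2(b[1]-a[1],b[0]-a[0]),np.linalg.norm(b-a))
E
```

```text
wheel low [0.4615 0.0945 0.025 ]
wheel hi [0.5016 0.0914 0.025 ]
wheel ctr [0.485 0.09  0.033]
headtop a [ 0.6219 -0.025   0.073 ]
headtop b [ 0.5973 -0.0452  0.073 ]
mark [ 0.6003 -0.0427  0.073 ]
roller top [ 0.6067 -0.0381  0.047 ]
mid [ 0.60960184 -0.03513556  0.073     ] ang 0.6857412791869268 0.031860135494111035
```

```bash
python3 -m pendant '[{"rx":-0.1,"ry":-0.1,"rz":-1,"tx":0.3,"ty":0.1,"tz":-0.1,"grip":0.2},{"rx":0,"ry":-0.1,"rz":-1,"tx":0.3,"ty":0.1,"tz":0,"grip":0.2},{"rx":0,"ry":-0.1,"rz":-1,"tx":0.3,"ty":0,"tz":0,"grip":0.2},{"rx":0,"ry":0,"rz":-1,"tx":0.2,"ty":0,"tz":0,"grip":0.2},{"rx":0,"ry":0,"rz":-1,"tx":0.2,"ty":0,"tz":0,"grip":0.2},{"rx":0,"ry":0,"rz":-1,"tx":0,"ty":0,"tz":0,"grip":0.2},{"rx":0,"ry":0,"rz":-1,"tx":0,"ty":0,"tz":0,"grip":0.2},{"rx":0,"ry":0,"rz":-1,"tx":0,"ty":0,"tz":0,"grip":0.2}]' 30; python3 to.py .610 -.036 .20 39
```

```text
time_s: 19.58
ee_pos: [0.598, -0.003, 0.244]
eef_rot: [3.133, -0.008, 0.595]
force: [-0.5, -0.3, -0.1]
grip_width: 0.0376
t 19.58 pos [ 0.598 -0.003  0.244] rpy [179.5  -0.5  34.1] F [-0.5 -0.3 -0.1] w 0.0376
rot rows units rx,ry,rz [ 0.13 -0.12 -1.23]
shift after the turn [-0.29  0.83  1.1 ]
shift now tx,ty,tz (units of 40mm) [-0.22  0.84  1.11]
```

```bash
python3 -m pendant '[{"rx":0.1,"ry":-0.1,"rz":-0.9,"tx":-0.22,"ty":0.4,"tz":0.4,"grip":0.2},{"rx":0,"ry":0,"rz":-0.3,"tx":0,"ty":0.4,"tz":0.4,"grip":0.2},{"rx":0,"ry":0,"rz":0,"tx":0,"ty":0,"tz":0.1,"grip":0.2},{"rx":0,"ry":0,"rz":0,"tx":0,"ty":0,"tz":0,"grip":0.2}]' 30; python3 to.py .610 -.036 .153 39
```

```text
time_s: 19.92
ee_pos: [0.611, -0.0279, 0.2137]
eef_rot: [3.134, -0.007, 0.693]
force: [0.2, 0.7, -0.6]
grip_width: 0.0374
t 19.92 pos [ 0.611  -0.0279  0.2137] rpy [179.6  -0.4  39.7] F [ 0.2  0.7 -0.6] w 0.0374
rot rows units rx,ry,rz [ 0.1  -0.1   0.17]
shift after the turn [-0.15  0.14  1.52]
shift now tx,ty,tz (units of 40mm) [-0.16  0.13  1.52]
```

```bash
python3 -m pendant '[{"rx":0.1,"ry":-0.1,"rz":0.1,"tx":-0.18,"ty":0.16,"tz":0,"grip":0.2},{"rx":0,"ry":0,"rz":0,"tx":0,"ty":0,"tz":0.15,"grip":0.2},{"rx":0,"ry":0,"rz":0,"tx":0,"ty":0,"tz":0,"grip":0.2}]' 30; python3 to.py .610 -.036 .153 39;python3 -c "
from h import *
snap('wrist','w8.png')"
```

```text
time_s: 20.17
ee_pos: [0.6092, -0.0353, 0.2103]
eef_rot: [3.14, -0.002, 0.685]
force: [-0.7, -0.2, 0.0]
grip_width: 0.0375
t 20.17 pos [ 0.6092 -0.0353  0.2103] rpy [ 1.799e+02 -1.000e-01  3.930e+01] F [-0.7 -0.2  0. ] w 0.0375
rot rows units rx,ry,rz [ 0.02 -0.02  0.07]
shift after the turn [0.   0.03 1.43]
shift now tx,ty,tz (units of 40mm) [0.   0.02 1.43]
```

View pics/w8.png

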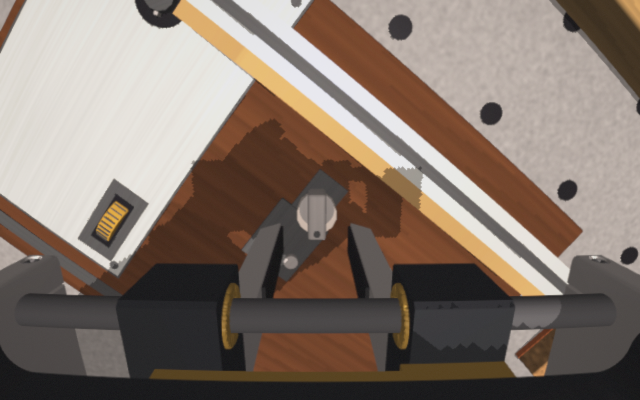

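```bash
python3 -m pendant '[{"rx":0,"ry":0,"rz":0,"tx":0,"ty":0,"tz":0.5,"grip":0.2},{"rx":0,"ry":0,"rz":0,"tx":0,"ty":0,"tz":0.5,"grip":0.2},{"rx":0,"ry":0,"rz":0,"tx":0,"ty":0,"tz":0.35,"grip":0.2},{"rx":0,"ry":0,"rz":0,"tx":0,"ty":0,"tz":0,"grip":0.2}]' 30; python3 to.py .610 -.036 .153 39
```

```text
time_s: 20.55
ee_pos: [0.6103, -0.0344, 0.1588]
eef_rot: [3.135, -0.006, 0.685]
force: [-0.8, -0.1, -0.6]
grip_width: 0.0376
t 20.55 pos [ 0.6103 -0.0344  0.1588] rpy [179.6  -0.4  39.2] F [-0.8 -0.1 -0.6] w 0.0376
rot rows units rx,ry,rz [ 0.09 -0.09  0.06]
shift after the turn [-0.03  0.03  0.14]
shift now tx,ty,tz (units of 40mm) [-0.03  0.02  0.14]
```

```bash
python3 -m pendant '[{"rx":0,"ry":0,"rz":0,"tx":0,"ty":0.03,"tz":0.12,"grip":0.4},{"rx":0,"ry":0,"rz":0,"tx":0,"ty":0,"tz":0,"grip":0.6},{"rx":0,"ry":0,"rz":0,"tx":0,"ty":0,"tz":0,"grip":0.8},{"rx":0,"ry":0,"rz":0,"tx":0,"ty":0,"tz":0,"grip":1},{"rx":0,"ry":0,"rz":0,"tx":0,"ty":0,"tz":0,"grip":1},{"rx":0,"ry":0,"rz":0,"tx":0,"ty":0,"tz":0,"grip":1},{"rx":0,"ry":0,"rz":0,"tx":0,"ty":0,"tz":0,"grip":1}]' 25; python3 to.py .610 -.036 .153 39
```

```text
time_s: 21.13
ee_pos: [0.6114, -0.0344, 0.1564]
eef_rot: [3.135, -0.008, 0.685]
force: [1.5, -0.4, -6.5]
grip_width: 0.0127
t 21.13 pos [ 0.6114 -0.0344  0.1564] rpy [179.6  -0.4  39.2] F [ 1.5 -0.4 -6.5] w 0.0127
rot rows units rx,ry,rz [ 0.09 -0.11  0.06]
shift after the turn [-0.05  0.01  0.09]
shift now tx,ty,tz (units of 40mm) [-0.05  0.01  0.09]
```

```bash
python3 -m pendant '[{"rx":0,"ry":0,"rz":-0.7,"tx":0,"ty":0,"tz":0,"grip":1},{"rx":0,"ry":0,"rz":-0.9,"tx":0,"ty":0,"tz":0,"grip":1},{"rx":0,"ry":0,"rz":-0.9,"tx":0,"ty":0,"tz":0,"grip":1},{"rx":0,"ry":0,"rz":-0.9,"tx":0,"ty":0,"tz":0,"grip":1},{"rx":0,"ry":0,"rz":-0.9,"tx":0,"ty":0,"tz":0,"grip":1},{"rx":0,"ry":0,"rz":-0.9,"tx":0,"ty":0,"tz":0,"grip":1},{"rx":0,"ry":0,"rz":-0.9,"tx":0,"ty":0,"tz":0,"grip":1}]' 25; python3 to.py .611 -.035 .156 101
```

```text
time_s: 21.72
ee_pos: [0.6107, -0.0338, 0.1564]
eef_rot: [3.136, -0.005, 1.125]
force: [-1.2, 0.6, -4.4]
grip_width: 0.0128
t 21.72 pos [ 0.6107 -0.0338  0.1564] rpy [179.7  -0.3  64.5] F [-1.2  0.6 -4.4] w 0.0128
rot rows units rx,ry,rz [ 0.11 -0.04 -9.14]
shift after the turn [-0.03  0.    0.01]
shift now tx,ty,tz (units of 40mm) [-0.02  0.02  0.01]
```

```bash
python3 -m pendant '[{"rx":0,"ry":0,"rz":-1,"tx":0,"ty":0,"tz":0,"grip":1},{"rx":0,"ry":0,"rz":-1,"tx":0,"ty":0,"tz":0,"grip":1},{"rx":0,"ry":0,"rz":-1,"tx":0,"ty":0,"tz":0,"grip":1},{"rx":0,"ry":0,"rz":-1,"tx":0,"ty":0,"tz":0,"grip":1},{"rx":0,"ry":0,"rz":-1,"tx":0,"ty":0,"tz":0,"grip":1},{"rx":0,"ry":0,"rz":-1,"tx":0,"ty":0,"tz":0,"grip":1},{"rx":0,"ry":0,"rz":-1,"tx":0,"ty":0,"tz":0,"grip":1},{"rx":0,"ry":0,"rz":-1,"tx":0,"ty":0,"tz":0,"grip":1}]' 25; python3 to.py .611 -.035 .156 101
```

```text
time_s: 22.38
ee_pos: [0.6094, -0.0337, 0.1564]
eef_rot: [3.138, -0.004, 1.709]
force: [-2.0, 1.0, -4.6]
grip_width: 0.0129
t 22.38 pos [ 0.6094 -0.0337  0.1564] rpy [179.8  -0.2  97.9] F [-2.   1.  -4.6] w 0.0129
rot rows units rx,ry,rz [ 0.05 -0.05 -0.78]
shift after the turn [-0.04  0.03  0.01]
shift now tx,ty,tz (units of 40mm) [-0.04  0.04  0.01]
```

```bash
python3 -m pendant '[{"rx":0,"ry":0,"rz":-0.8,"tx":0,"ty":0,"tz":0,"grip":1},{"rx":0,"ry":0,"rz":0,"tx":0,"ty":0,"tz":0,"grip":1},{"rx":0,"ry":0,"rz":0,"tx":0,"ty":0,"tz":0,"grip":1}]' 25; python3 to.py .611 -.035 .156 101
```

```text
time_s: 22.63
ee_pos: [0.6092, -0.0338, 0.1564]
eef_rot: [3.138, -0.004, 1.769]
force: [0.1, 1.2, -5.1]
grip_width: 0.0127
t 22.63 pos [ 0.6092 -0.0338  0.1564] rpy [179.8  -0.2 101.3] F [ 0.1  1.2 -5.1] w 0.0127
rot rows units rx,ry,rz [ 0.05 -0.06  0.09]
shift after the turn [-0.04  0.04  0.01]
shift now tx,ty,tz (units of 40mm) [-0.04  0.04  0.01]
```

```bash
python3 -m pendant '[{"rx":0,"ry":0,"rz":0,"tx":0,"ty":0,"tz":0,"grip":0.4},{"rx":0,"ry":0,"rz":0,"tx":0,"ty":0,"tz":0,"grip":0.4},{"rx":0,"ry":0,"rz":0,"tx":0,"ty":0,"tz":0,"grip":0.4},{"rx":0,"ry":0,"rz":0,"tx":0,"ty":0,"tz":-0.6,"grip":0.4},{"rx":0,"ry":0,"rz":0,"tx":0,"ty":0,"tz":-0.9,"grip":0.4},{"rx":0,"ry":0,"rz":0,"tx":0,"ty":0,"tz":-0.5,"grip":0.4},{"rx":0,"ry":0,"rz":0,"tx":0,"ty":0,"tz":0,"grip":0.4}]' 25; python3 to.py .482 .091 .19 90;python3 -c "
from h import *
snap('wrist','w9.png')"
```

```text
time_s: 23.22
ee_pos: [0.6094, -0.0346, 0.241]
eef_rot: [3.137, -0.002, 1.761]
force: [0.5, -0.0, -0.1]
grip_width: 0.0286
t 23.22 pos [ 0.6094 -0.0346  0.241 ] rpy [ 1.797e+02 -1.000e-01  1.009e+02] F [ 0.5 -0.  -0.1] w 0.0286
rot rows units rx,ry,rz [ 0.07 -0.04  2.73]
shift after the turn [ 3.14 -3.18  1.27]
shift now tx,ty,tz (units of 40mm) [ 3.68 -2.54  1.27]
```

View pics/w9.png

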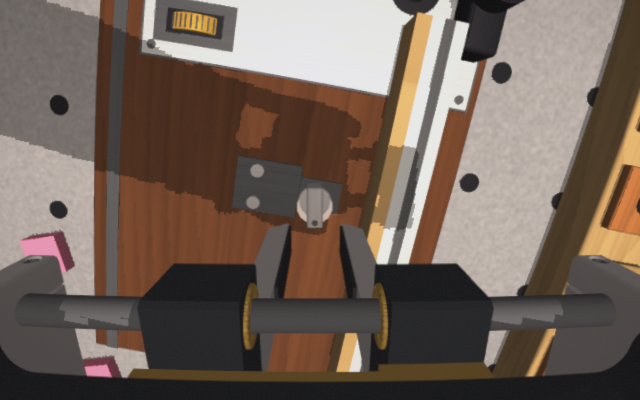

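```bash
python3 -m pendant '[{"rx":0,"ry":0,"rz":0.9,"tx":0.6,"ty":-0.5,"tz":0.1,"grip":1},{"rx":0,"ry":0,"rz":0.9,"tx":0.65,"ty":-0.65,"tz":0.1,"grip":1},{"rx":0,"ry":0,"rz":0.9,"tx":0.65,"ty":-0.7,"tz":0.1,"grip":1},{"rx":0,"ry":0,"rz":0,"tx":0.65,"ty":-0.7,"tz":0.1,"grip":1},{"rx":0,"ry":0,"rz":0,"tx":0.4,"ty":-0.5,"tz":0.1,"grip":1},{"rx":0,"ry":0,"rz":0,"tx":0,"ty":0,"tz":0,"grip":1},{"rx":0,"ry":0,"rz":0,"tx":0,"ty":0,"tz":0,"grip":1}]' 25; python3 to.py .464 .091 .15 90
```

```text
time_s: 23.85
ee_pos: [0.4707, 0.0769, 0.2108]
eef_rot: [-3.139, -0.002, 1.558]
force: [0.2, -1.0, 0.8]
grip_width: 0.0002
t 23.85 pos [0.4707 0.0769 0.2108] rpy [-1.799e+02 -1.000e-01  8.930e+01] F [ 0.2 -1.   0.8] w 0.0002
rot rows units rx,ry,rz [-0.03 -0.03 -0.18]
shift after the turn [ 0.35 -0.17  1.52]
shift now tx,ty,tz (units of 40mm) [ 0.35 -0.17  1.52]
```

```bash
python3 -m pendant '[{"rx":0,"ry":0,"rz":-0.2,"tx":0.37,"ty":-0.18,"tz":0.3,"grip":1},{"rx":0,"ry":0,"rz":0,"tx":0,"ty":0,"tz":0.5,"grip":1},{"rx":0,"ry":0,"rz":0,"tx":0,"ty":0,"tz":0.5,"grip":1},{"rx":0,"ry":0,"rz":0,"tx":0,"ty":0,"tz":0,"grip":1},{"rx":0,"ry":0,"rz":0,"tx":0,"ty":0,"tz":0,"grip":1}]' 25; python3 to.py .464 .091 .130 90;python3 -c "
from h import *
snap('wrist','w10.png')"
```

```text
time_s: 24.27
ee_pos: [0.4657, 0.0907, 0.156]
eef_rot: [-3.14, -0.002, 1.57]
force: [0.2, 0.1, 1.0]
grip_width: 0.0006
t 24.27 pos [0.4657 0.0907 0.156 ] rpy [-1.799e+02 -1.000e-01  9.000e+01] F [0.2 0.1 1. ] w 0.0006
rot rows units rx,ry,rz [-0.02 -0.02 -0.01]
shift after the turn [ 0.01 -0.04  0.65]
shift now tx,ty,tz (units of 40mm) [ 0.01 -0.04  0.65]
```

View pics/w10.png

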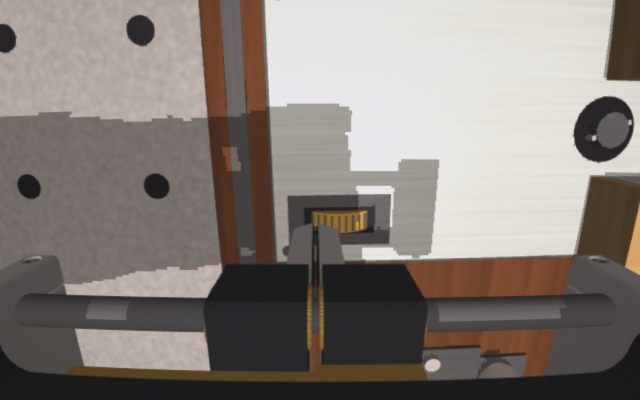

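```bash
python3 -m pendant '[{"rx":0,"ry":0,"rz":0,"tx":0,"ty":-0.1,"tz":0.4,"grip":1},{"rx":0,"ry":0,"rz":0,"tx":0,"ty":0,"tz":0.1,"grip":1},{"rx":0,"ry":0,"rz":0,"tx":0,"ty":0,"tz":0,"grip":1}]' 25; python3 to.py .464 .091 .130 90;python3 -m pendant '[{"rx":0,"ry":0,"rz":0,"tx":0,"ty":0,"tz":0.08,"grip":1},{"rx":0,"ry":0,"rz":0,"tx":0,"ty":0,"tz":0.05,"grip":1},{"rx":0,"ry":0,"rz":0,"tx":0,"ty":0,"tz":0,"grip":1}]' 25
```

```text
time_s: 24.57
ee_pos: [0.4635, 0.0899, 0.138]
eef_rot: [3.14, -0.002, 1.568]
force: [1.1, -0.4, -0.3]
grip_width: 0.0004
t 24.57 pos [0.4635 0.0899 0.138 ] rpy [ 1.799e+02 -1.000e-01  8.990e+01] F [ 1.1 -0.4 -0.3] w 0.0004
rot rows units rx,ry,rz [ 0.03 -0.03 -0.03]
shift after the turn [0.03 0.01 0.2 ]
shift now tx,ty,tz (units of 40mm) [0.03 0.01 0.2 ]
time_s: 24.82
ee_pos: [0.4649, 0.0896, 0.1347]
eef_rot: [3.137, -0.002, 1.568]
force: [-0.0, 1.4, -0.6]
grip_width: 0.0006
```

```bash
python3 -m pendant '[{"rx":0,"ry":0,"rz":0,"tx":0,"ty":-0.05,"tz":0.15,"grip":1},{"rx":0,"ry":0,"rz":0,"tx":0,"ty":0,"tz":0.05,"grip":1},{"rx":0,"ry":0,"rz":0,"tx":0,"ty":0,"tz":0,"grip":1}]' 25; python3 -m pendant '[{"rx":0,"ry":0,"rz":0,"tx":0,"ty":0,"tz":0.1,"grip":1},{"rx":0,"ry":0,"rz":0,"tx":0,"ty":0,"tz":0.05,"grip":1}]' 25
```

```text
time_s: 25.07
ee_pos: [0.4633, 0.0896, 0.1269]
eef_rot: [3.135, -0.002, 1.568]
force: [-0.3, -0.2, -0.0]
grip_width: 0.0007
time_s: 25.23
ee_pos: [0.4619, 0.0898, 0.1234]
eef_rot: [3.141, -0.002, 1.568]
force: [-29.7, -3.8, 50.0]
grip_width: 0.0001
```

```bash
python3 -m pendant '[{"rx":0,"ry":0,"rz":0,"tx":0,"ty":0,"tz":-0.05,"grip":1}]' 25;  python3 -m pendant '[{"rx":0,"ry":0,"rz":0,"tx":0,"ty":0.13,"tz":-0.04,"grip":1},{"rx":0,"ry":0,"rz":0,"tx":0,"ty":0.13,"tz":-0.02,"grip":1}]' 25
```

```text
time_s: 25.32
ee_pos: [0.4613, 0.0898, 0.1258]
eef_rot: [-3.141, -0.002, 1.568]
force: [-0.6, 0.8, 0.5]
grip_width: 0.0007
time_s: 25.48
ee_pos: [0.4714, 0.0899, 0.1288]
eef_rot: [-3.14, -0.002, 1.569]
force: [-7.8, -0.3, 11.9]
grip_width: 0.0005
```

Contact at about 12 N; continue over the top.

```bash
python3 -m pendant '[{"rx":0,"ry":0,"rz":0,"tx":0,"ty":0.13,"tz":0.0,"grip":1}]' 25;  python3 -m pendant '[{"rx":0,"ry":0,"rz":0,"tx":0,"ty":0.13,"tz":0.02,"grip":1}]' 25;python3 -m pendant '[{"rx":0,"ry":0,"rz":0,"tx":0,"ty":0.13,"tz":0.03,"grip":1}]' 25;python3 -m pendant '[{"rx":0,"ry":0,"rz":0,"tx":0,"ty":0.13,"tz":0.05,"grip":1}]' 25; python3 -c "
from h import *
snap('wrist','w11.png')"
```

```text
time_s: 25.57
ee_pos: [0.4773, 0.09, 0.1297]
eef_rot: [-3.14, -0.002, 1.569]
force: [-7.5, -0.9, 23.3]
grip_width: 0.0005
time_s: 25.65
ee_pos: [0.4837, 0.0901, 0.1302]
eef_rot: [3.141, -0.002, 1.569]
force: [-3.6, -0.7, 12.1]
grip_width: 0.0006
time_s: 25.73
ee_pos: [0.4899, 0.0902, 0.1298]
eef_rot: [3.14, -0.002, 1.569]
force: [-0.9, 0.6, 1.4]
grip_width: 0.0004
time_s: 25.82
ee_pos: [0.4961, 0.0902, 0.1281]
eef_rot: [3.138, -0.003, 1.569]
force: [-0.5, 0.3, -0.2]
grip_width: 0.0004
```

View pics/w11.png

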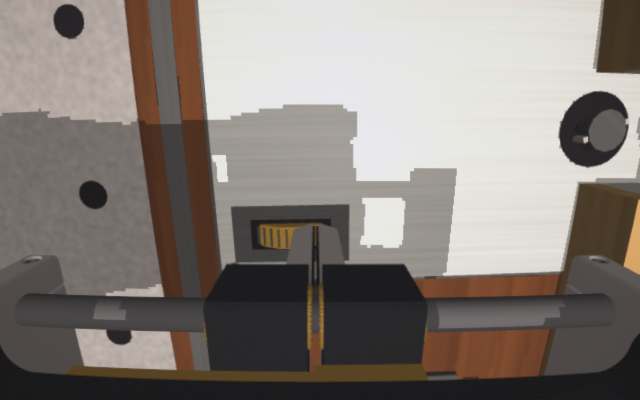

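```bash
python3 -m pendant '[{"rx":0,"ry":0,"rz":0,"tx":0,"ty":0,"tz":-0.3,"grip":1},{"rx":0,"ry":0,"rz":0,"tx":0,"ty":-0.5,"tz":0,"grip":1},{"rx":0,"ry":0,"rz":0,"tx":0,"ty":-0.45,"tz":0,"grip":1},{"rx":0,"ry":0,"rz":0,"tx":0,"ty":0,"tz":0,"grip":1},{"rx":0,"ry":0,"rz":0,"tx":0,"ty":0,"tz":0,"grip":1}]' 25; python3 to.py .4615 .09 .127 90
```

```text
time_s: 26.28
ee_pos: [0.4588, 0.09, 0.1378]
eef_rot: [3.14, -0.002, 1.568]
force: [-0.3, 0.2, -0.7]
grip_width: 0.0002
t 26.28 pos [0.4588 0.09   0.1378] rpy [ 1.799e+02 -1.000e-01  8.980e+01] F [-0.3  0.2 -0.7] w 0.0002
rot rows units rx,ry,rz [ 0.03 -0.03 -0.04]
shift after the turn [0.   0.07 0.27]
shift now tx,ty,tz (units of 40mm) [0.   0.07 0.27]
```

```bash
python3 -m pendant '[{"rx":0,"ry":0,"rz":0,"tx":0,"ty":0,"tz":0.27,"grip":1},{"rx":0,"ry":0,"rz":0,"tx":0,"ty":0,"tz":0,"grip":1}]' 25; python3 -m pendant '[{"rx":0,"ry":0,"rz":0,"tx":0,"ty":0.13,"tz":-0.03,"grip":1},{"rx":0,"ry":0,"rz":0,"tx":0,"ty":0.13,"tz":-0.03,"grip":1}]' 25;  python3 -m pendant '[{"rx":0,"ry":0,"rz":0,"tx":0,"ty":0.13,"tz":-0.02,"grip":1}]' 25;  python3 -m pendant '[{"rx":0,"ry":0,"rz":0,"tx":0,"ty":0.13,"tz":0.01,"grip":1}]' 25
```

```text
time_s: 26.45
ee_pos: [0.4599, 0.09, 0.1261]
eef_rot: [3.139, -0.002, 1.568]
force: [0.8, 0.0, -0.4]
grip_width: 0.0006
time_s: 26.62
ee_pos: [0.4704, 0.09, 0.1279]
eef_rot: [-3.14, -0.002, 1.568]
force: [-15.6, 0.9, 30.2]
grip_width: 0.0005
time_s: 26.7
ee_pos: [0.4764, 0.0901, 0.1297]
eef_rot: [-3.139, -0.002, 1.568]
force: [-6.7, 0.6, 18.1]
grip_width: 0.0003
time_s: 26.78
ee_pos: [0.4828, 0.0902, 0.1303]
eef_rot: [-3.14, -0.003, 1.568]
force: [-2.4, 0.0, 7.5]
grip_width: 0.0006
```

```bash
python3 -m pendant '[{"rx":0,"ry":0,"rz":0,"tx":0,"ty":0.13,"tz":0.05,"grip":1}]' 25;  python3 -m pendant '[{"rx":0,"ry":0,"rz":0,"tx":0,"ty":0.13,"tz":0.08,"grip":1}]' 25; cat > cm.py <<'E'
from h import *
import sys
c=snap("wrist",sys.argv[1]); im=c["im"]; hsv=cv2.cvtColor(im,cv2.COLOR_BGR2HSV)
x0,x1,y0,y1=[int(v) for v in sys.argv[2:6]]
cv2.imwrite("pics/c_"+sys.argv[1],cv2.resize(im[y0:y1,x0:x1],None,fx=5,fy=5,interpolation=2)); print("crop 5x from",x0,y0)
E
python3 cm.py w12.png 540 640 70 180
```

```text
time_s: 26.87
ee_pos: [0.4896, 0.0903, 0.1296]
eef_rot: [3.141, -0.003, 1.568]
force: [-1.6, 0.3, 11.6]
grip_width: 0.0004
time_s: 26.95
ee_pos: [0.4964, 0.0904, 0.1274]
eef_rot: [3.139, -0.003, 1.568]
force: [-1.3, 0.7, 6.3]
grip_width: 0.0003
crop 5x from 540 70
```

View pics/c_w12.png

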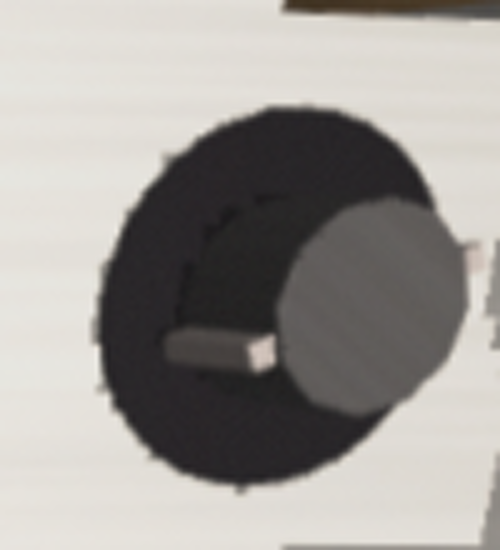

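```bash
cat >> cm.py <<'E'
E
cat > ht.py <<'E'
# ht.py crop_x0 crop_y0 holex holey topx topy (5x crop pixels): cutter height relative to the hole centre
from h import *; import sys
a=[float(v) for v in sys.argv[1:]]; c=load("wrist")
f=lambda x,y:crop2(x,y,5,a[0],a[1])
P=onz(c,*f(a[2],a[3]),.025); o,d=ray(c,*f(a[4],a[5]))
# nearest point between vertical line through P and the ray
t=((P-o)[:2]@d[:2])/(d[:2]@d[:2]); q=o+t*d; print("hole",np.round(P,4),"height mm",round((q[2]-.025)*1000,2),"miss mm",np.round((q-P)[:2]*1000,1))
E
python3 ht.py 540 70 268 297 372 307
```

```text
hole [0.6585 0.156  0.025 ] height mm 14.46 miss mm [-0.  -0.3]
```

```bash
python3 -m pendant '[{"rx":0,"ry":0,"rz":0,"tx":0,"ty":0,"tz":-0.3,"grip":1},{"rx":0,"ry":0,"rz":0,"tx":0,"ty":-0.5,"tz":0,"grip":1},{"rx":0,"ry":0,"rz":0,"tx":0,"ty":-0.45,"tz":0,"grip":1},{"rx":0,"ry":0,"rz":0,"tx":0,"ty":0,"tz":0,"grip":1},{"rx":0,"ry":0,"rz":0,"tx":0,"ty":0,"tz":0,"grip":1}]' 25; python3 to.py .4595 .09 .127 90
```

```text
time_s: 27.42
ee_pos: [0.4629, 0.0903, 0.1392]
eef_rot: [3.136, -0.004, 1.567]
force: [0.1, 1.3, 0.4]
grip_width: 0.0002
t 27.42 pos [0.4629 0.0903 0.1392] rpy [179.7  -0.2  89.8] F [0.1 1.3 0.4] w 0.0002
rot rows units rx,ry,rz [ 0.08 -0.05 -0.06]
shift after the turn [-0.01 -0.09  0.3 ]
shift now tx,ty,tz (units of 40mm) [-0.01 -0.09  0.3 ]
```

```bash
python3 -m pendant '[{"rx":0.08,"ry":0,"rz":0,"tx":0,"ty":-0.1,"tz":0.28,"grip":1},{"rx":0,"ry":0,"rz":0,"tx":0,"ty":0,"tz":0,"grip":1}]' 25; python3 -m pendant '[{"rx":0,"ry":0,"rz":0,"tx":0,"ty":0.13,"tz":-0.03,"grip":1},{"rx":0,"ry":0,"rz":0,"tx":0,"ty":0.13,"tz":-0.03,"grip":1}]' 25;  python3 -m pendant '[{"rx":0,"ry":0,"rz":0,"tx":0,"ty":0.13,"tz":-0.02,"grip":1}]' 25;  python3 -m pendant '[{"rx":0,"ry":0,"rz":0,"tx":0,"ty":0.13,"tz":0.02,"grip":1}]' 25
```

```text
time_s: 27.58
ee_pos: [0.4604, 0.0903, 0.1272]
eef_rot: [3.141, -0.004, 1.567]
force: [-0.3, -1.0, -0.7]
grip_width: 0.0006
time_s: 27.75
ee_pos: [0.4713, 0.0902, 0.1287]
eef_rot: [-3.139, -0.004, 1.567]
force: [-9.0, 1.9, 14.3]
grip_width: 0.0006
time_s: 27.83
ee_pos: [0.4773, 0.0903, 0.13]
eef_rot: [-3.139, -0.004, 1.567]
force: [-5.7, 0.8, 12.6]
grip_width: 0.0002
time_s: 27.92
ee_pos: [0.4838, 0.0904, 0.1302]
eef_rot: [-3.14, -0.004, 1.567]
force: [-3.4, 0.1, 13.2]
grip_width: 0.0003
```

```bash
python3 -m pendant '[{"rx":0,"ry":0,"rz":0,"tx":0,"ty":0,"tz":-0.4,"grip":1},{"rx":0,"ry":0,"rz":0,"tx":0,"ty":0.2,"tz":-0.7,"grip":1},{"rx":0,"ry":0,"rz":0,"tx":0,"ty":0.2,"tz":-0.5,"grip":1},{"rx":0,"ry":0,"rz":0,"tx":0,"ty":0,"tz":0,"grip":1},{"rx":0,"ry":0,"rz":0,"tx":0,"ty":0,"tz":0,"grip":1}]' 25; python3 cm.py w13.png 500 640 40 160
```

```text
time_s: 28.33
ee_pos: [0.5046, 0.0898, 0.1969]
eef_rot: [-3.14, -0.004, 1.566]
force: [-0.4, 0.1, -1.1]
grip_width: 0.0003
crop 5x from 500 40
```

View pics/c_w13.png

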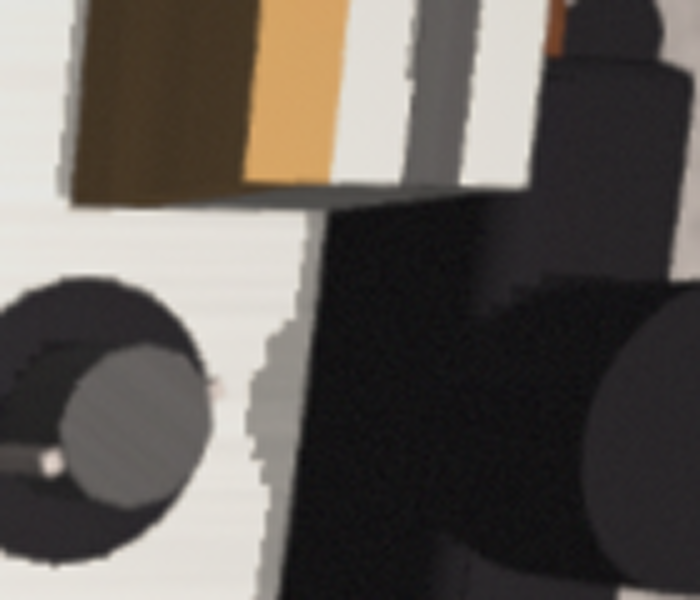

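```bash
python3 cm.py w14.png 470 630 20 180; sed -i 's/fx=5,fy=5/fx=float(sys.argv[6]) if len(sys.argv)>6 else 5,fy=float(sys.argv[6]) if len(sys.argv)>6 else 5/' cm.py; python3 cm.py w14.png 470 640 35 185 4
```

```text
crop 5x from 470 20
crop 5x from 470 35
```

View pics/c_w14.png

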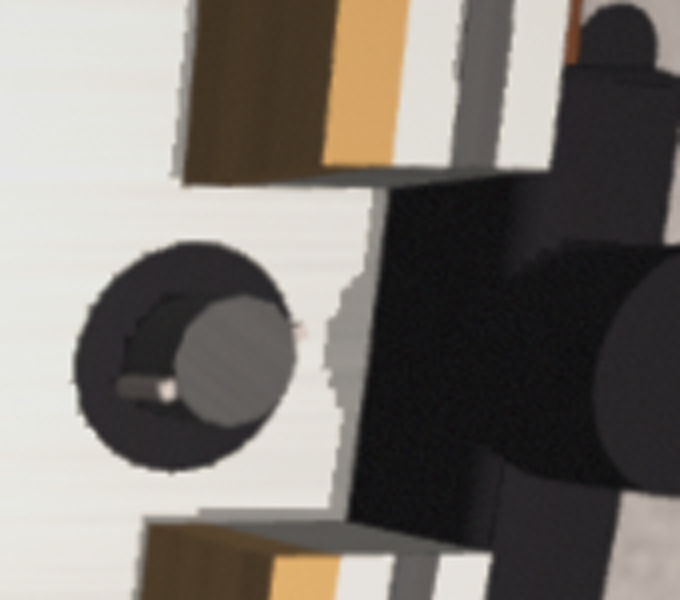

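```bash
python3 - <<'E'
from cut import *
c=load("wrist")
f=lambda x,y:crop2(x,y,4,470,35)
obj=[(90,182,25),(90,182,65),(130,182,65),(90,118,25),(90,118,65),(130,118,65)]
img=[f(184,186),f(323,164),f(553,170),f(146,520),f(273,553),f(490,553)]
W,pn=table_pose(c,obj,img)
height(pn,f(236,361))
Wn=np.eye(4)
P=onz(c,*f(180,357),.025);o,d=ray(c,*f(236,361));t=((P-o)[:2]@d[:2])/(d[:2]@d[:2]);q=o+t*d;print(P,q)
for x,y,z in [(184,186,.025),(146,520,.025),(323,164,.065),(273,553,.065)]: print(np.round(onz(c,*f(x,y),z),4))
E
```

```text
resid [[0.1, -0.0], [0.2, -0.2], [-0.4, -0.1], [0.3, -0.2], [-0.1, 0.3], [0.0, 0.2]]
table in world: origin [ 0.5679  0.0054 -0.0034] yaw 0.0062 z-axis [-0.016 -0.001  1.   ]
0 [516.1 123.8]; 2 [517.5 123.9]; 4 [519. 124.]; 6 [520.5 124.1]; 8 [522.1 124.1]; 10 [523.6 124.2]; 12 [525.2 124.3]; 14 [526.8 124.4]; 16 [528.4 124.5]; 18 [530.1 124.6]; 20 [531.7 124.7]; 22 [533.4 124.8]; 24 [535.2 124.9]; 26 [536.9 125. ]; 28 [538.7 125.1]; 30 [540.5 125.2]; 32 [542.4 125.3]; 34 [544.2 125.4]; 36 [546.1 125.5]; 38 [548.1 125.6]; 40 [550.  125.7]; 
height 16.27 miss px 0.38
[0.65825851 0.15591017 0.025     ] [0.65825119 0.15571308 0.04260365]
[0.6552 0.1877 0.025 ]
[0.6554 0.124  0.025 ]
[0.6543 0.1875 0.065 ]
[0.6548 0.1244 0.065 ]
```

```bash
python3 to.py .472 .0905 .136 90; python3 -m pendant '[{"rx":0,"ry":0,"rz":0,"tx":0,"ty":-0.4,"tz":0.5,"grip":1},{"rx":0,"ry":0,"rz":0,"tx":0,"ty":-0.4,"tz":0.5,"grip":1},{"rx":0,"ry":0,"rz":0,"tx":0,"ty":0,"tz":0.35,"grip":1},{"rx":0,"ry":0,"rz":0,"tx":0,"ty":0,"tz":0,"grip":1},{"rx":0,"ry":0,"rz":0,"tx":0,"ty":0,"tz":0,"grip":1}]' 25; python3 to.py .473 .0905 .131 90
```

```text
t 28.48 pos [0.5037 0.0899 0.1958] rpy [-179.8   -0.2   89.7] F [ 0.6 -0.6  0.6] w 0.0003
rot rows units rx,ry,rz [-0.06 -0.06 -0.07]
shift after the turn [ 0.02 -0.79  1.49]
shift now tx,ty,tz (units of 40mm) [ 0.01 -0.79  1.5 ]
time_s: 28.9
ee_pos: [0.4682, 0.09, 0.1364]
eef_rot: [-3.132, -0.003, 1.566]
force: [-0.5, 0.1, 1.1]
grip_width: 0.0001
t 28.9 pos [0.4682 0.09   0.1364] rpy [-179.4   -0.2   89.7] F [-0.5  0.1  1.1] w 0.0001
rot rows units rx,ry,rz [-0.14 -0.05 -0.07]
shift after the turn [0.01 0.12 0.14]
shift now tx,ty,tz (units of 40mm) [0.01 0.12 0.13]
```

```bash
python3 -m pendant '[{"rx":0,"ry":0,"rz":0,"tx":0,"ty":0.12,"tz":0.1,"grip":1},{"rx":0,"ry":0,"rz":0,"tx":0,"ty":0,"tz":0.06,"grip":1}]' 25;python3 -m pendant '[{"rx":0,"ry":0,"rz":0,"tx":0,"ty":0,"tz":0.04,"grip":1}]' 25
```

```text
time_s: 29.07
ee_pos: [0.4739, 0.0901, 0.1304]
eef_rot: [-3.133, -0.003, 1.566]
force: [0.4, 0.0, 0.8]
grip_width: 0.0005
time_s: 29.15
ee_pos: [0.4743, 0.0901, 0.1291]
eef_rot: [-3.133, -0.003, 1.566]
force: [-8.9, -0.9, 24.5]
grip_width: 0.0002
```

```bash
python3 -m pendant '[{"rx":0,"ry":0,"rz":0,"tx":0,"ty":0.13,"tz":0.0,"grip":1}]' 25;python3 -m pendant '[{"rx":0,"ry":0,"rz":0,"tx":0,"ty":0.12,"tz":0.01,"grip":1}]' 25;python3 -m pendant '[{"rx":0,"ry":0,"rz":0,"tx":0,"ty":0,"tz":-0.4,"grip":1},{"rx":0,"ry":0,"rz":0,"tx":0,"ty":0.2,"tz":-0.7,"grip":1},{"rx":0,"ry":0,"rz":0,"tx":0,"ty":0.2,"tz":-0.5,"grip":1},{"rx":0,"ry":0,"rz":0,"tx":0,"ty":0,"tz":0,"grip":1},{"rx":0,"ry":0,"rz":0,"tx":0,"ty":0,"tz":0,"grip":1}]' 25; python3 cm.py w15.png 470 640 35 185 4
```

```text
time_s: 29.23
ee_pos: [0.4797, 0.0902, 0.1301]
eef_rot: [-3.133, -0.003, 1.566]
force: [-5.4, -0.5, 12.9]
grip_width: 0.0004
time_s: 29.32
ee_pos: [0.4852, 0.0902, 0.1306]
eef_rot: [-3.135, -0.004, 1.566]
force: [0.6, 0.1, 0.7]
grip_width: 0.0005
time_s: 29.73
ee_pos: [0.5039, 0.0898, 0.1979]
eef_rot: [-3.136, -0.004, 1.566]
force: [-0.7, -0.5, -0.3]
grip_width: 0.0008
crop 5x from 470 35
```

View pics/c_w15.png

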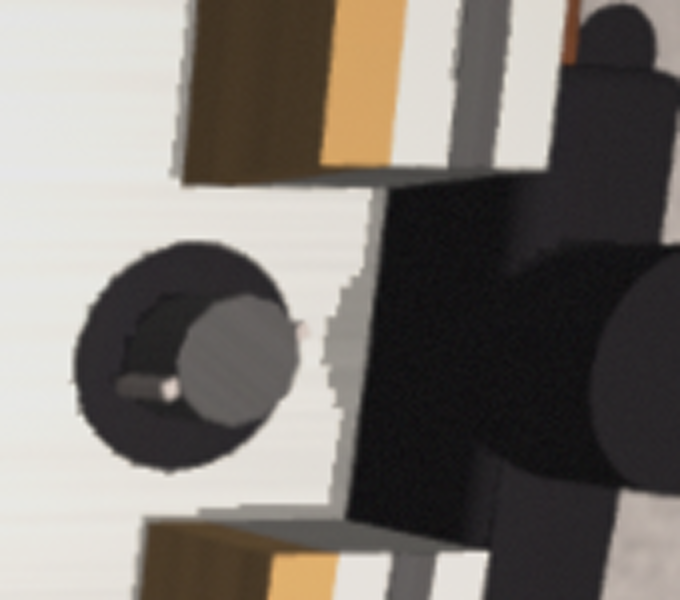

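```bash
python3 - <<'E'
from cut import *
c=load("wrist")
f=lambda x,y:crop2(x,y,4,470,35)
obj=[(90,182,25),(90,182,65),(130,182,65),(90,118,25),(90,118,65),(130,118,65)]
img=[f(183,186),f(320,165),f(549,170),f(146,520),f(272,552),f(488,552)]
W,pn=table_pose(c,obj,img)
height(pn,f(238.5,360.5))
P=onz(c,*f(181,356),.025);o,d=ray(c,*f(238.5,360.5));t=((P-o)[:2]@d[:2])/(d[:2]@d[:2]);q=o+t*d;print(P,q)
# dark-hole ellipse and grey-top ellipse by fitting
g=cv2.cvtColor(c["im"],cv2.COLOR_BGR2GRAY)[85:160,480:550]
m=((g>70)&(g<125)).astype(np.uint8)
cs,_=cv2.findContours(m,0,1)
for k in cs:
    if cv2.contourArea(k)>200: e=cv2.fitEllipse(k);print("grey",cv2.contourArea(k),np.round(e[0],1)+np.array([480,85]),np.round(e[1],1))
m=(g<125).astype(np.uint8);cs,_=cv2.findContours(m,0,1)
for k in cs:
    if cv2.contourArea(k)>200: e=cv2.fitEllipse(k);print("dark",cv2.contourArea(k),np.round(e[0],1)+np.array([480,85]),np.round(e[1],1))
E
```

```text
resid [[-0.0, 0.2], [0.2, -0.2], [-0.2, -0.0], [0.2, -0.3], [-0.2, 0.3], [0.1, 0.1]]
table in world: origin [ 0.5681  0.0049 -0.003 ] yaw 0.0088 z-axis [-0.016 -0.     1.   ]
0 [515.9 123.8]; 2 [517.3 123.9]; 4 [518.8 124. ]; 6 [520.3 124.1]; 8 [521.8 124.2]; 10 [523.3 124.2]; 12 [524.9 124.3]; 14 [526.5 124.4]; 16 [528.1 124.5]; 18 [529.7 124.6]; 20 [531.4 124.7]; 22 [533.1 124.8]; 24 [534.8 124.9]; 26 [536.5 124.9]; 28 [538.3 125. ]; 30 [540.1 125.1]; 32 [541.9 125.2]; 34 [543.8 125.3]; 36 [545.6 125.4]; 38 [547.6 125.6]; 40 [549.5 125.7]; 
height 17.49 miss px 0.2
[0.65855454 0.15595514 0.025     ] [0.65854414 0.15567391 0.04320383]
grey 715.5 [527.1 124.9] [29.6 40.2]
dark 2343.0 [515.7 123.6] [51.4 58.1]
```

```bash
python3 -m pendant '[{"rx":0,"ry":0,"rz":1,"tx":-0.4,"ty":0,"tz":-0.2,"grip":1},{"rx":0,"ry":0,"rz":1,"tx":-0.4,"ty":0,"tz":-0.2,"grip":1},{"rx":0,"ry":0,"rz":1,"tx":-0.4,"ty":0,"tz":-0.2,"grip":1},{"rx":0,"ry":0,"rz":1,"tx":-0.3,"ty":0,"tz":0,"grip":1},{"rx":0,"ry":0,"rz":1,"tx":-0.3,"ty":0,"tz":0,"grip":1},{"rx":0,"ry":0,"rz":1,"tx":0,"ty":0,"tz":0,"grip":1},{"rx":0,"ry":0,"rz":1,"tx":0,"ty":0,"tz":0,"grip":1},{"rx":0,"ry":0,"rz":1,"tx":0,"ty":0,"tz":0,"grip":1}]' 25; python3 -m pendant '[{"rx":0,"ry":0,"rz":1,"tx":0,"ty":0,"tz":0,"grip":1},{"rx":0,"ry":0,"rz":1,"tx":0,"ty":0,"tz":0,"grip":1},{"rx":0,"ry":0,"rz":1,"tx":0,"ty":0,"tz":0,"grip":1},{"rx":0,"ry":0,"rz":1,"tx":0,"ty":0,"tz":0,"grip":1},{"rx":0,"ry":0,"rz":1,"tx":0,"ty":0,"tz":0,"grip":1},{"rx":0,"ry":0,"rz":1,"tx":0,"ty":0,"tz":0,"grip":1},{"rx":0,"ry":0,"rz":1,"tx":0,"ty":0,"tz":0,"grip":1},{"rx":0,"ry":0,"rz":1,"tx":0,"ty":0,"tz":0,"grip":1}]'; python3 to.py .5435 -.013 .227 0
```

```text
time_s: 30.45
ee_pos: [0.4902, 0.0157, 0.214]
eef_rot: [-3.126, 0.006, 0.985]
force: [-0.5, 0.1, -0.3]
grip_width: 0.0006
time_s: 31.12
ee_pos: [0.486, 0.0157, 0.2043]
eef_rot: [-3.126, 0.026, 0.397]
force: [0.5, -0.4, -0.1]
grip_width: 0.0006
t 31.12 pos [0.486  0.0157 0.2043] rpy [-179.1    1.5   22.7] F [ 0.5 -0.4 -0.1] w 0.0006
rot rows units rx,ry,rz [-0.15  0.42  5.68]
shift after the turn [ 1.44  0.72 -0.57]
shift now tx,ty,tz (units of 40mm) [ 1.03  1.21 -0.61]
```

```bash
python3 -m pendant '[{"rx":0,"ry":0.1,"rz":1,"tx":0.2,"ty":0.2,"tz":-0.2,"grip":1},{"rx":-0.1,"ry":0.1,"rz":1,"tx":0.25,"ty":0.2,"tz":-0.2,"grip":1},{"rx":0,"ry":0.1,"rz":1,"tx":0.3,"ty":0.2,"tz":-0.2,"grip":1},{"rx":0,"ry":0.1,"rz":1,"tx":0.3,"ty":0.2,"tz":0,"grip":1},{"rx":0,"ry":0,"rz":1,"tx":0.3,"ty":0,"tz":0,"grip":1},{"rx":0,"ry":0,"rz":0.6,"tx":0,"ty":0,"tz":0,"grip":1},{"rx":0,"ry":0,"rz":0,"tx":0,"ty":0,"tz":0,"grip":1}]' 25; python3 to.py .5435 -.013 .227 0;python3 cm.py w16.png 0 200 0 110 4
```

```text
time_s: 31.7
ee_pos: [0.547, -0.0028, 0.219]
eef_rot: [-3.136, 0.013, -0.018]
force: [-0.2, -0.3, 0.1]
grip_width: 0.0005
t 31.7 pos [ 0.547  -0.0028  0.219 ] rpy [-179.7    0.7   -1. ] F [-0.2 -0.3  0.1] w 0.0005
rot rows units rx,ry,rz [-0.08  0.18 -0.26]
shift after the turn [-0.09  0.25 -0.2 ]
shift now tx,ty,tz (units of 40mm) [-0.09  0.25 -0.2 ]
crop 5x from 0 0
```

View pics/c_w16.png

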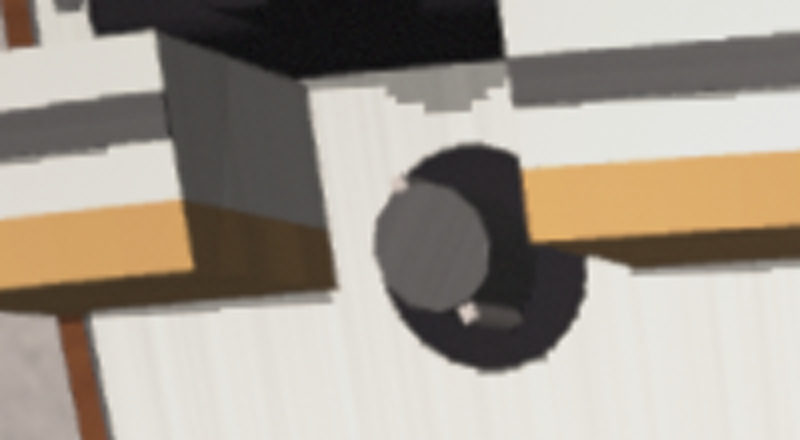

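View pics/w16.png

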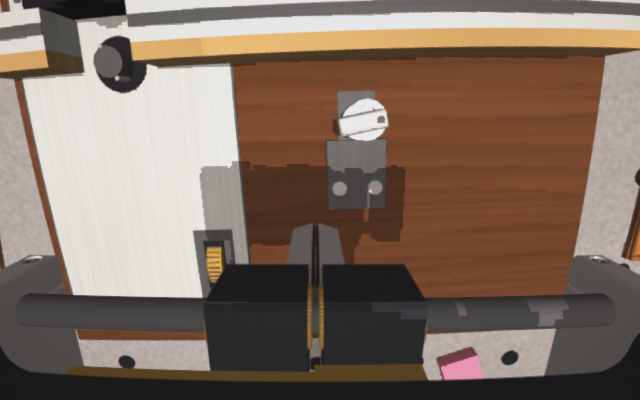

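```bash
python3 - <<'E'
from cut import *
c=load("wrist")
f=lambda x,y:crop2(x,y,4,0,0)
obj=[(90,182,25),(90,182,65),(130,182,65),(130,182,25),(90,118,65)]
img=[f(337,290),f(192,270),f(158,30),f(305,82),f(530,243)]
W,pn=table_pose(c,obj,img)
height(pn,f(432,246))
P=onz(c,*f(487,258),.025);o,d=ray(c,*f(432,246));t=((P-o)[:2]@d[:2])/(d[:2]@d[:2]);q=o+t*d;print(P,q)
e=np.array(onz(c,340,127,.073)),np.array(onz(c,386,118.5,.073));print(e,np.arctan2(e[0][1]-e[1][1],e[0][0]-e[1][0])-.0155)
E
```

```text
resid [[0.0, -0.4], [0.2, -0.7], [-0.8, 0.2], [0.3, 0.6], [0.2, 0.3]]
table in world: origin [ 0.567   0.0076 -0.0057] yaw 0.0078 z-axis [-0.003 -0.014  1.   ]
0 [119.7  64.4]; 2 [118.3  64.1]; 4 [117.   63.8]; 6 [115.6  63.5]; 8 [114.1  63.1]; 10 [112.7  62.8]; 12 [111.2  62.5]; 14 [109.8  62.2]; 16 [108.3  61.8]; 18 [106.7  61.5]; 20 [105.2  61.2]; 22 [103.6  60.8]; 24 [102.   60.5]; 26 [100.4  60.1]; 28 [98.8 59.8]; 30 [97.1 59.4]; 32 [95.4 59. ]; 34 [93.7 58.7]; 36 [91.9 58.3]; 38 [90.2 57.9]; 40 [88.4 57.5]; 
height 16.98 miss px 0.57
[0.65940594 0.15462687 0.025     ] [0.65935969 0.1546389  0.04345749]
(array([ 0.60683218, -0.01904151,  0.073     ]), array([ 0.61204363, -0.05033026,  0.073     ])) 1.7203411870987306
```

```bash
python3 to.py .5135 -.40 .24 -4; python3 -m pendant '[{"rx":0,"ry":0.05,"rz":0.1,"tx":-0.05,"ty":0.9,"tz":-0.1,"grip":0},{"rx":0,"ry":0.1,"rz":0.1,"tx":-0.05,"ty":0.97,"tz":-0.1,"grip":0},{"rx":0,"ry":0,"rz":0.1,"tx":-0.05,"ty":0.97,"tz":-0.1,"grip":0},{"rx":0,"ry":0,"rz":0.1,"tx":-0.05,"ty":0.97,"tz":-0.1,"grip":0},{"rx":0,"ry":0,"rz":0.1,"tx":-0.05,"ty":0.97,"tz":0,"grip":0},{"rx":0,"ry":0,"rz":0.1,"tx":-0.05,"ty":0.97,"tz":0,"grip":0},{"rx":0,"ry":0,"rz":0.1,"tx":-0.05,"ty":0.97,"tz":0,"grip":0},{"rx":0,"ry":0,"rz":0,"tx":-0.05,"ty":0.9,"tz":0,"grip":0}]' 25; python3 to.py .5135 -.407 .22 -4
```

```text
t 31.75 pos [ 0.5469 -0.0028  0.219 ] rpy [-179.7    0.7   -0.9] F [-1.1  0.4 -0.1] w 0.0008
rot rows units rx,ry,rz [-0.07  0.19  0.77]
shift after the turn [-0.14  9.97 -0.53]
shift now tx,ty,tz (units of 40mm) [-0.68  9.94 -0.57]
time_s: 32.42
ee_pos: [0.5177, -0.3116, 0.2288]
eef_rot: [-3.134, 0.009, -0.039]
force: [0.6, 0.4, 0.2]
grip_width: 0.0464
t 32.42 pos [ 0.5177 -0.3116  0.2288] rpy [-179.6    0.5   -2.2] F [0.6 0.4 0.2] w 0.0464
rot rows units rx,ry,rz [-0.11  0.13  0.45]
shift after the turn [0.06 2.39 0.22]
shift now tx,ty,tz (units of 40mm) [-0.01  2.39  0.2 ]
```

```bash
python3 -m pendant '[{"rx":-0.1,"ry":0.1,"rz":0.2,"tx":0,"ty":0.8,"tz":-0.1,"grip":0},{"rx":0,"ry":0,"rz":0.2,"tx":0.05,"ty":0.8,"tz":0,"grip":0},{"rx":0,"ry":0,"rz":0,"tx":0,"ty":0.6,"tz":0,"grip":0},{"rx":0,"ry":0,"rz":0,"tx":0,"ty":0,"tz":0,"grip":0},{"rx":0,"ry":0,"rz":0,"tx":0,"ty":0,"tz":0,"grip":0}]' 25; python3 to.py .5135 -.407 .15 -4; python3 cm.py w17.png 220 420 100 260 4
```

```text
time_s: 32.83
ee_pos: [0.5101, -0.4096, 0.2283]
eef_rot: [-3.139, 0.006, -0.065]
force: [0.6, 0.4, -0.5]
grip_width: 0.0469
t 32.83 pos [ 0.5101 -0.4096  0.2283] rpy [-179.8    0.3   -3.7] F [ 0.6  0.4 -0.5] w 0.0469
rot rows units rx,ry,rz [-0.04  0.09  0.07]
shift after the turn [ 0.08 -0.07  1.96]
shift now tx,ty,tz (units of 40mm) [ 0.09 -0.07  1.96]
crop 5x from 220 100
```

View pics/w17.png

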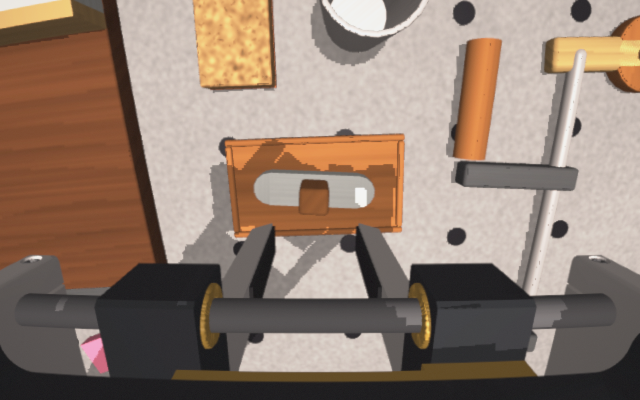

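```bash
python3 - <<'E'
from h import *
c=load("wrist")
for p,z in [((301,213),.064),((328,213),.064),((314,203),.064),((254,188),.024),((376,191),.024),((315,190),.024),((300,182),.064),((328,182),.064)]: print(p,np.round(onz(c,*p,z),4))
E
```

```text
(301, 213) [ 0.5047 -0.3966  0.064 ]
(328, 213) [ 0.5034 -0.4178  0.064 ]
(314, 203) [ 0.5122 -0.4073  0.064 ]
(254, 188) [ 0.5186 -0.3534  0.024 ]
(376, 191) [ 0.5086 -0.4629  0.024 ]
(315, 190) [ 0.5131 -0.4081  0.024 ]
(300, 182) [ 0.5297 -0.3977  0.064 ]
(328, 182) [ 0.5283 -0.4192  0.064 ]
```

View pics/c_w17.png

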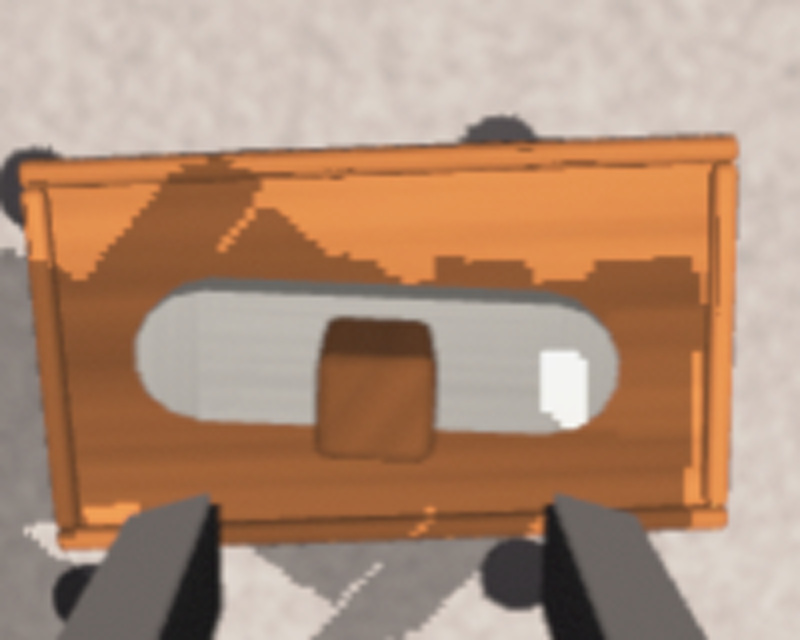

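```bash
python3 -m pendant '[{"rx":0,"ry":0.08,"rz":0.25,"tx":0.06,"ty":-0.05,"tz":0.5,"grip":0},{"rx":0,"ry":0,"rz":0,"tx":0,"ty":0,"tz":0.7,"grip":0},{"rx":0,"ry":0,"rz":0,"tx":0,"ty":0,"tz":0.7,"grip":0},{"rx":0,"ry":0,"rz":0,"tx":0,"ty":0,"tz":0.35,"grip":0},{"rx":0,"ry":0,"rz":0,"tx":0,"ty":0,"tz":0,"grip":0},{"rx":0,"ry":0,"rz":0,"tx":0,"ty":0,"tz":0,"grip":0}]' 25; python3 to.py .513 -.408 .127 -4.7
```

```text
time_s: 33.38
ee_pos: [0.5142, -0.4003, 0.1359]
eef_rot: [-3.139, -0.0, -0.072]
force: [-0.3, 0.4, 1.5]
grip_width: 0.0471
t 33.38 pos [ 0.5142 -0.4003  0.1359] rpy [-179.8   -0.    -4.1] F [-0.3  0.4  1.5] w 0.0471
rot rows units rx,ry,rz [-0.04 -0.01  0.15]
shift after the turn [-0.01  0.2   0.22]
shift now tx,ty,tz (units of 40mm) [-0.02  0.2   0.22]
```

```bash
python3 -m pendant '[{"rx":0,"ry":0,"rz":0.15,"tx":-0.02,"ty":0.2,"tz":0.17,"grip":0},{"rx":0,"ry":0,"rz":0,"tx":0,"ty":0,"tz":0.03,"grip":0.3},{"rx":0,"ry":0,"rz":0,"tx":0,"ty":0,"tz":0,"grip":0.7},{"rx":0,"ry":0,"rz":0,"tx":0,"ty":0,"tz":0,"grip":1},{"rx":0,"ry":0,"rz":0,"tx":0,"ty":0,"tz":0,"grip":1},{"rx":0,"ry":0,"rz":0,"tx":0,"ty":0,"tz":0,"grip":1},{"rx":0,"ry":0,"rz":0,"tx":0,"ty":0,"tz":0,"grip":1}]' 40; python3 to.py .513 -.408 .127 -4.7
```

```text
time_s: 33.97
ee_pos: [0.5141, -0.4084, 0.1321]
eef_rot: [3.141, -0.005, -0.081]
force: [-0.0, 0.5, -2.4]
grip_width: 0.0243
t 33.97 pos [ 0.5141 -0.4084  0.1321] rpy [180.   -0.3  -4.6] F [-0.   0.5 -2.4] w 0.0243
rot rows units rx,ry,rz [ 0.01 -0.07  0.02]
shift after the turn [-0.03 -0.01  0.13]
shift now tx,ty,tz (units of 40mm) [-0.03 -0.01  0.13]
```

```bash
python3 -m pendant '[{"rx":0,"ry":0,"rz":0,"tx":0,"ty":0,"tz":-0.6,"grip":1},{"rx":0,"ry":0,"rz":0,"tx":0,"ty":0,"tz":-0.8,"grip":1},{"rx":0,"ry":0,"rz":0,"tx":0,"ty":-0.2,"tz":-0.7,"grip":1},{"rx":0,"ry":0,"rz":-0.3,"tx":0.2,"ty":-0.8,"tz":-0.2,"grip":1},{"rx":0,"ry":0,"rz":-0.3,"tx":0.35,"ty":-0.9,"tz":0,"grip":1},{"rx":0,"ry":0,"rz":-0.3,"tx":0.35,"ty":-0.9,"tz":0,"grip":1},{"rx":0,"ry":0,"rz":-0.3,"tx":0.35,"ty":-0.9,"tz":0,"grip":1},{"rx":0,"ry":0,"rz":-0.2,"tx":0.35,"ty":-0.9,"tz":0,"grip":1}]' 40; python3 to.py .637 -.124 .2 .9
```

```text
time_s: 34.63
ee_pos: [0.5837, -0.2268, 0.2282]
eef_rot: [-3.142, -0.004, 0.01]
force: [1.2, -0.4, -2.9]
grip_width: 0.0239
t 34.63 pos [ 0.5837 -0.2268  0.2282] rpy [-180.    -0.2    0.6] F [ 1.2 -0.4 -2.9] w 0.0239
rot rows units rx,ry,rz [-0.   -0.06 -0.09]
shift after the turn [ 1.37 -2.55  0.71]
shift now tx,ty,tz (units of 40mm) [ 1.36 -2.56  0.71]
```

```bash
python3 -m pendant '[{"rx":0,"ry":0,"rz":0,"tx":0.4,"ty":-0.75,"tz":0.1,"grip":1},{"rx":0,"ry":0,"rz":0,"tx":0.4,"ty":-0.75,"tz":0.1,"grip":1},{"rx":0,"ry":0,"rz":-0.1,"tx":0.35,"ty":-0.5,"tz":0.1,"grip":1},{"rx":0,"ry":0,"rz":0,"tx":0,"ty":0,"tz":0.1,"grip":1},{"rx":0,"ry":0,"rz":0,"tx":0,"ty":0,"tz":0,"grip":1}]' 40; python3 to.py .637 -.128 .16 .9;python3 cm.py w18.png 220 420 100 260 4
```

```text
time_s: 35.05
ee_pos: [0.6322, -0.1338, 0.2125]
eef_rot: [-3.141, -0.005, 0.026]
force: [0.7, -0.4, -2.5]
grip_width: 0.0233
t 35.05 pos [ 0.6322 -0.1338  0.2125] rpy [-180.    -0.3    1.5] F [ 0.7 -0.4 -2.5] w 0.0233
rot rows units rx,ry,rz [-0.01 -0.07  0.15]
shift after the turn [ 0.12 -0.14  1.31]
shift now tx,ty,tz (units of 40mm) [ 0.12 -0.14  1.31]
crop 5x from 220 100
```

View pics/w18.png

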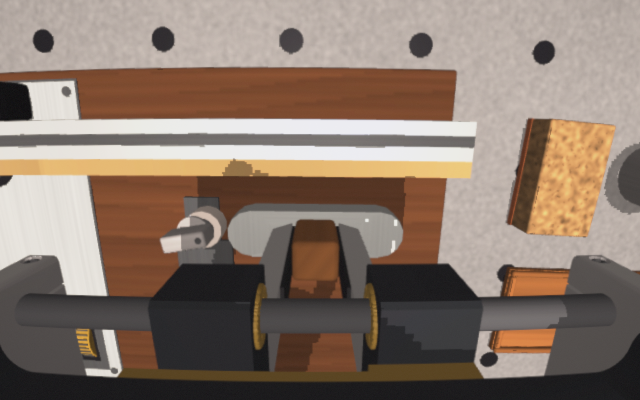

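```bash
python3 -m pendant '[{"rx":0,"ry":-0.07,"rz":0.15,"tx":0.15,"ty":0,"tz":0.5,"grip":1},{"rx":0,"ry":0,"rz":0,"tx":0,"ty":0,"tz":0.5,"grip":1},{"rx":0,"ry":0,"rz":0,"tx":0,"ty":0,"tz":0.2,"grip":1},{"rx":0,"ry":0,"rz":0,"tx":0,"ty":0,"tz":0,"grip":1},{"rx":0,"ry":0,"rz":0,"tx":0,"ty":0,"tz":0,"grip":1}]' 40; python3 to.py .643 -.131 .153 .9
```

```text
time_s: 35.52
ee_pos: [0.6376, -0.1383, 0.166]
eef_rot: [3.141, -0.003, 0.01]
force: [-0.2, 0.1, -2.4]
grip_width: 0.0235
t 35.52 pos [ 0.6376 -0.1383  0.166 ] rpy [180.   -0.2   0.6] F [-0.2  0.1 -2.4] w 0.0235
rot rows units rx,ry,rz [ 0.01 -0.04 -0.08]
shift after the turn [ 0.14 -0.18  0.33]
shift now tx,ty,tz (units of 40mm) [ 0.14 -0.18  0.33]
```

```bash
python3 -m pendant '[{"rx":0,"ry":-0.04,"rz":-0.08,"tx":0.05,"ty":-0.1,"tz":0.22,"grip":1},{"rx":0,"ry":0,"rz":0,"tx":0,"ty":0,"tz":0.05,"grip":1},{"rx":0,"ry":0,"rz":0,"tx":0,"ty":0,"tz":0,"grip":1}]' 40; python3 -m pendant '[{"rx":0,"ry":0,"rz":0,"tx":0,"ty":0,"tz":0.05,"grip":1},{"rx":0,"ry":0,"rz":0,"tx":0,"ty":0,"tz":0,"grip":1}]';python3 to.py .643 -.131 .151 .9
```

```text
time_s: 35.77
ee_pos: [0.6399, -0.1353, 0.1569]
eef_rot: [3.14, -0.003, 0.015]
force: [0.5, -0.2, -2.1]
grip_width: 0.0238
time_s: 35.93
ee_pos: [0.6401, -0.1353, 0.1555]
eef_rot: [3.14, -0.003, 0.015]
force: [-0.8, -0.3, -2.2]
grip_width: 0.0237
t 35.93 pos [ 0.6401 -0.1353  0.1555] rpy [179.9  -0.2   0.8] F [-0.8 -0.3 -2.2] w 0.0237
rot rows units rx,ry,rz [ 0.02 -0.05 -0.01]
shift after the turn [ 0.07 -0.11  0.11]
shift now tx,ty,tz (units of 40mm) [ 0.07 -0.11  0.11]
```

```bash
python3 -m pendant '[{"rx":0,"ry":0,"rz":0,"tx":0,"ty":0,"tz":0.06,"grip":1},{"rx":0,"ry":0,"rz":0,"tx":0,"ty":0,"tz":0,"grip":1}]' 40; python3 -m pendant '[{"rx":0,"ry":0,"rz":0,"tx":0,"ty":0,"tz":0.04,"grip":1},{"rx":0,"ry":0,"rz":0,"tx":0,"ty":0,"tz":0,"grip":1}]'
```

```text
time_s: 36.1
ee_pos: [0.6403, -0.1353, 0.1535]
eef_rot: [3.14, -0.004, 0.015]
force: [-0.6, -0.5, -2.5]
grip_width: 0.0236
time_s: 36.27
ee_pos: [0.6404, -0.1353, 0.1519]
eef_rot: [3.14, -0.005, 0.015]
force: [0.8, 0.4, -2.8]
grip_width: 0.0238
```

```bash
python3 -m pendant '[{"rx":0,"ry":-0.05,"rz":0,"tx":0,"ty":0,"tz":0.03,"grip":1},{"rx":0,"ry":0,"rz":0,"tx":0,"ty":0,"tz":0,"grip":1}]' 40; python3 -m pendant '[{"rx":0,"ry":0,"rz":0,"tx":0,"ty":0,"tz":0.03,"grip":1},{"rx":0,"ry":0,"rz":0,"tx":0,"ty":0,"tz":0,"grip":1}]'
```

```text
time_s: 36.43
ee_pos: [0.6404, -0.1353, 0.1508]
eef_rot: [3.14, -0.001, 0.015]
force: [0.3, 1.2, -2.9]
grip_width: 0.0237
time_s: 36.6
ee_pos: [0.6407, -0.1354, 0.1509]
eef_rot: [3.139, -0.002, 0.015]
force: [0.6, 0.6, -2.5]
grip_width: 0.0242
```

```bash
python3 -m pendant '[{"rx":0,"ry":0,"rz":0,"tx":0,"ty":0,"tz":0.03,"grip":1}]' 40;python3 -m pendant '[{"rx":0,"ry":0,"rz":0,"tx":0,"ty":0,"tz":0,"grip":1}]' 40
```

```text
time_s: 36.68
ee_pos: [0.6409, -0.1355, 0.1505]
eef_rot: [3.139, -0.003, 0.015]
force: [-7.9, 1.9, 16.1]
grip_width: 0.0238
time_s: 36.77
ee_pos: [0.641, -0.1355, 0.1507]
eef_rot: [3.139, -0.003, 0.015]
force: [0.4, 0.4, -3.1]
grip_width: 0.0234
```

```bash
python3 -m pendant '[{"rx":0,"ry":0,"rz":0,"tx":0.05,"ty":0,"tz":0,"grip":1}]' 40;python3 -m pendant '[{"rx":0,"ry":0,"rz":0,"tx":0.03,"ty":0,"tz":0,"grip":1}]' 40;python3 -m pendant '[{"rx":0,"ry":0,"rz":0,"tx":0.03,"ty":0,"tz":0,"grip":1}]' 40
```

```text
time_s: 36.85
ee_pos: [0.6429, -0.1355, 0.1507]
eef_rot: [3.139, -0.003, 0.015]
force: [0.2, -0.4, -1.9]
grip_width: 0.0239
time_s: 36.93
ee_pos: [0.6442, -0.1355, 0.1506]
eef_rot: [3.139, -0.003, 0.015]
force: [-2.4, -0.3, 1.4]
grip_width: 0.024
time_s: 37.02
ee_pos: [0.6455, -0.1355, 0.1506]
eef_rot: [3.139, -0.003, 0.015]
force: [-1.7, -0.3, 2.9]
grip_width: 0.0238
```

```bash
python3 -m pendant '[{"rx":0,"ry":0,"rz":0,"tx":0.02,"ty":0,"tz":0,"grip":1}]' 40;python3 -m pendant '[{"rx":0,"ry":0,"rz":0,"tx":0.02,"ty":0,"tz":0,"grip":1}]' 40;python3 -m pendant '[{"rx":0,"ry":0,"rz":0,"tx":0.02,"ty":0,"tz":0,"grip":1}]' 40
```

```text
time_s: 37.1
ee_pos: [0.6464, -0.1355, 0.1506]
eef_rot: [3.139, -0.002, 0.015]
force: [-2.4, -0.8, 1.1]
grip_width: 0.024
time_s: 37.18
ee_pos: [0.6469, -0.1355, 0.1506]
eef_rot: [3.139, -0.001, 0.015]
force: [-9.8, -0.3, 6.8]
grip_width: 0.0237
time_s: 37.27
ee_pos: [0.6472, -0.1356, 0.1506]
eef_rot: [3.139, 0.001, 0.016]
force: [-10.9, 1.4, 6.9]
grip_width: 0.0236
```

```bash
python3 -m pendant '[{"rx":0,"ry":0,"rz":0,"tx":-0.04,"ty":0,"tz":-0.01,"grip":1},{"rx":0,"ry":0,"rz":0,"tx":0,"ty":0,"tz":0,"grip":1}]' 40; python3 to.py .6456 -.1355 .1507 .9; python3 cm.py w19.png 150 450 130 280 2.6
```

```text
time_s: 37.43
ee_pos: [0.6456, -0.1356, 0.1507]
eef_rot: [3.139, 0.002, 0.016]
force: [-1.0, -0.6, -0.1]
grip_width: 0.0236
t 37.43 pos [ 0.6456 -0.1356  0.1507] rpy [1.799e+02 1.000e-01 9.000e-01] F [-1.  -0.6 -0.1] w 0.0236
rot rows units rx,ry,rz [ 0.03  0.03 -0.  ]
shift after the turn [ 0. -0. -0.]
shift now tx,ty,tz (units of 40mm) [ 0. -0. -0.]
crop 5x from 150 130
```

View pics/c_w19.png

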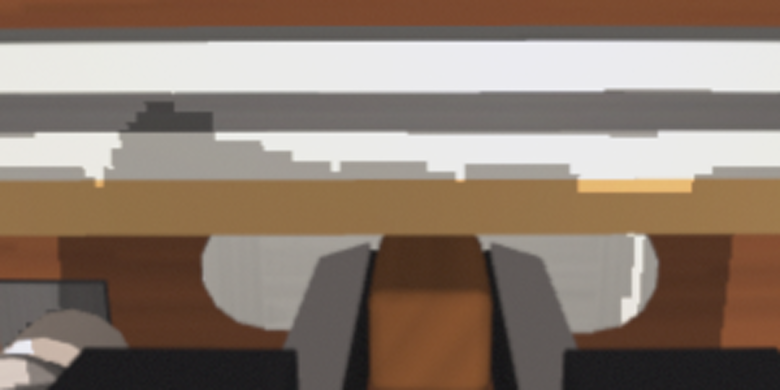

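```bash
python3 -m pendant '[{"rx":0,"ry":0,"rz":0,"tx":0,"ty":-0.25,"tz":0,"grip":1},{"rx":0,"ry":0,"rz":0,"tx":0,"ty":-0.25,"tz":0,"grip":1},{"rx":0,"ry":0,"rz":0,"tx":0,"ty":-0.25,"tz":0,"grip":1},{"rx":0,"ry":0,"rz":0,"tx":0,"ty":0,"tz":0,"grip":1}]' 40; python3 to.py .6451 -.1055 .1507 .9
```

```text
time_s: 37.82
ee_pos: [0.6456, -0.1029, 0.1507]
eef_rot: [3.139, 0.0, 0.015]
force: [0.0, 0.2, -1.7]
grip_width: 0.0241
t 37.82 pos [ 0.6456 -0.1029  0.1507] rpy [179.8   0.    0.8] F [ 0.   0.2 -1.7] w 0.0241
rot rows units rx,ry,rz [ 0.04  0.   -0.02]
shift after the turn [-0.01  0.07 -0.  ]
shift now tx,ty,tz (units of 40mm) [-0.01  0.07 -0.  ]
```

```bash
python3 -m pendant '[{"rx":0,"ry":0,"rz":0,"tx":-0.015,"ty":-0.2,"tz":0,"grip":1},{"rx":0,"ry":0,"rz":0,"tx":0,"ty":-0.2,"tz":0,"grip":1},{"rx":0,"ry":0,"rz":0,"tx":0,"ty":0,"tz":0,"grip":1}]' 40; python3 to.py .6447 -.08 .1507 .9; python3 -m pendant '[{"rx":0,"ry":0,"rz":0,"tx":0,"ty":-0.1,"tz":0,"grip":1},{"rx":0,"ry":0,"rz":0,"tx":0,"ty":0,"tz":0,"grip":1}]' 40
```

```text
time_s: 38.07
ee_pos: [0.6448, -0.084, 0.1507]
eef_rot: [3.139, -0.0, 0.016]
force: [0.3, 0.1, -1.3]
grip_width: 0.0237
t 38.07 pos [ 0.6448 -0.084   0.1507] rpy [179.8  -0.    0.9] F [ 0.3  0.1 -1.3] w 0.0237
rot rows units rx,ry,rz [ 0.04 -0.    0.  ]
shift after the turn [-0.  -0.1 -0. ]
shift now tx,ty,tz (units of 40mm) [-0.  -0.1 -0. ]
time_s: 38.23
ee_pos: [0.6447, -0.079, 0.1507]
eef_rot: [3.139, -0.0, 0.017]
force: [-0.4, 1.3, -1.0]
grip_width: 0.0237
```

```bash
python3 -m pendant '[{"rx":0,"ry":0,"rz":0,"tx":0,"ty":-0.1,"tz":0,"grip":1}]' 40;python3 -m pendant '[{"rx":0,"ry":0,"rz":0,"tx":0,"ty":-0.1,"tz":0,"grip":1}]' 40;python3 -m pendant '[{"rx":0,"ry":0,"rz":0,"tx":0,"ty":-0.15,"tz":0,"grip":1}]' 40; python3 to.py .6442 -.065 .1507 .9; python3 cm.py w20.png 150 450 130 280 2.6
```

```text
time_s: 38.32
ee_pos: [0.6447, -0.0753, 0.1507]
eef_rot: [3.139, -0.0, 0.016]
force: [-0.8, -1.3, -1.1]
grip_width: 0.0237
time_s: 38.4
ee_pos: [0.6446, -0.0713, 0.1506]
eef_rot: [3.139, -0.0, 0.016]
force: [-0.0, -1.1, -0.3]
grip_width: 0.024
time_s: 38.48
ee_pos: [0.6445, -0.0653, 0.1507]
eef_rot: [3.139, -0.001, 0.015]
force: [0.0, -1.2, -0.6]
grip_width: 0.0236
t 38.48 pos [ 0.6445 -0.0653  0.1507] rpy [179.8  -0.    0.9] F [ 0.  -1.2 -0.6] w 0.0236
rot rows units rx,ry,rz [ 0.04 -0.01 -0.01]
shift after the turn [-0.01 -0.01 -0.  ]
shift now tx,ty,tz (units of 40mm) [-0.01 -0.01 -0.  ]
crop 5x from 150 130
```

View pics/c_w20.png

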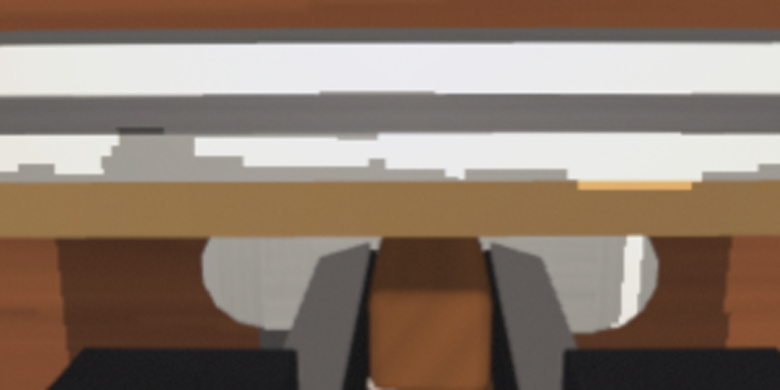

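```bash
python3 -m pendant '[{"rx":0,"ry":0,"rz":0,"tx":0,"ty":-0.2,"tz":0,"grip":1},{"rx":0,"ry":0,"rz":0,"tx":0,"ty":-0.2,"tz":0,"grip":1}]' 40; python3 to.py .6440 -.045 .1507 .9;python3 -m pendant '[{"rx":0,"ry":0,"rz":0,"tx":-0.01,"ty":-0.2,"tz":0,"grip":1},{"rx":0,"ry":0,"rz":0,"tx":0,"ty":-0.2,"tz":0,"grip":1}]' 40; python3 to.py .6438 -.03 .1507 .9
```

```text
time_s: 38.7
ee_pos: [0.6443, -0.0478, 0.1506]
eef_rot: [3.139, -0.001, 0.015]
force: [-1.1, -1.6, -1.3]
grip_width: 0.0238
t 38.7 pos [ 0.6443 -0.0478  0.1506] rpy [179.8  -0.    0.9] F [-1.1 -1.6 -1.3] w 0.0238
rot rows units rx,ry,rz [ 0.04 -0.01 -0.01]
shift after the turn [-0.01 -0.07 -0.  ]
shift now tx,ty,tz (units of 40mm) [-0.01 -0.07 -0.  ]
time_s: 38.87
ee_pos: [0.6435, -0.03, 0.1506]
eef_rot: [3.139, -0.001, 0.015]
force: [-0.2, -2.5, -1.0]
grip_width: 0.0238
t 38.87 pos [ 0.6435 -0.03    0.1506] rpy [179.8  -0.    0.8] F [-0.2 -2.5 -1. ] w 0.0238
rot rows units rx,ry,rz [ 0.04 -0.01 -0.01]
shift after the turn [ 0.01  0.   -0.  ]
shift now tx,ty,tz (units of 40mm) [ 0.01  0.   -0.  ]
```

```bash
python3 -m pendant '[{"rx":0,"ry":0,"rz":0,"tx":0.01,"ty":-0.2,"tz":0,"grip":1},{"rx":0,"ry":0,"rz":0,"tx":0,"ty":-0.2,"tz":0,"grip":1}]' 40; python3 to.py .6434 -.01 .1507 .9;python3 -m pendant '[{"rx":0,"ry":0,"rz":0,"tx":0,"ty":-0.2,"tz":0,"grip":1},{"rx":0,"ry":0,"rz":0,"tx":0,"ty":-0.2,"tz":0,"grip":1}]' 40; python3 to.py .6431 .01 .1507 .9
```

```text
time_s: 39.03
ee_pos: [0.6436, -0.0118, 0.1507]
eef_rot: [3.139, -0.001, 0.015]
force: [0.1, -1.1, -0.2]
grip_width: 0.0236
t 39.03 pos [ 0.6436 -0.0118  0.1507] rpy [179.8  -0.    0.9] F [ 0.1 -1.1 -0.2] w 0.0236
rot rows units rx,ry,rz [ 0.04 -0.01 -0.01]
shift after the turn [-0.   -0.05 -0.  ]
shift now tx,ty,tz (units of 40mm) [-0.   -0.05 -0.  ]
time_s: 39.2
ee_pos: [0.6433, 0.0063, 0.1506]
eef_rot: [3.139, -0.001, 0.016]
force: [-0.1, -0.8, 0.0]
grip_width: 0.0236
t 39.2 pos [0.6433 0.0063 0.1506] rpy [179.8  -0.    0.9] F [-0.1 -0.8  0. ] w 0.0236
rot rows units rx,ry,rz [ 0.04 -0.01  0.  ]
shift after the turn [-0.   -0.09 -0.  ]
shift now tx,ty,tz (units of 40mm) [-0.   -0.09 -0.  ]
```

```bash
python3 -m pendant '[{"rx":0,"ry":0,"rz":0,"tx":0,"ty":-0.2,"tz":0,"grip":1},{"rx":0,"ry":0,"rz":0,"tx":-0.01,"ty":-0.2,"tz":0,"grip":1},{"rx":0,"ry":0,"rz":0,"tx":0,"ty":-0.15,"tz":0,"grip":1},{"rx":0,"ry":0,"rz":0,"tx":0,"ty":0,"tz":0,"grip":1},{"rx":0,"ry":0,"rz":0,"tx":0,"ty":0,"tz":0,"grip":1}]' 40; python3 to.py .6427 .035 .1507 .9; python3 -c "
from h import *
snap('wrist','w21.png'); c=snap('top','t21.png')"
```

```text
time_s: 39.62
ee_pos: [0.6424, 0.033, 0.1507]
eef_rot: [3.139, -0.001, 0.018]
force: [0.7, -1.3, -0.1]
grip_width: 0.0239
t 39.62 pos [0.6424 0.033  0.1507] rpy [ 1.798e+02 -1.000e-01  1.000e+00] F [ 0.7 -1.3 -0.1] w 0.0239
rot rows units rx,ry,rz [ 0.04 -0.01  0.03]
shift after the turn [ 0.01 -0.05 -0.  ]
shift now tx,ty,tz (units of 40mm) [ 0.01 -0.05 -0.  ]
```

View pics/w21.png

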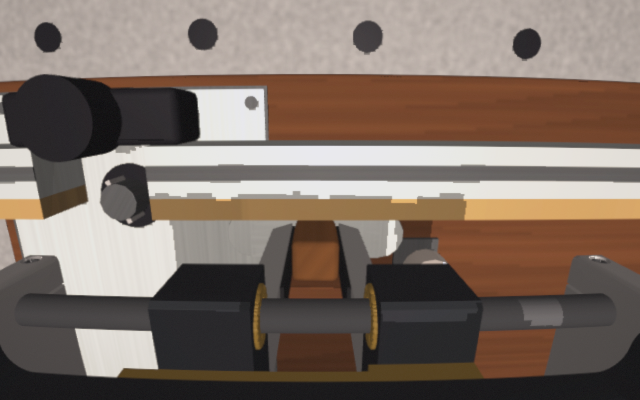

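View pics/t21.png

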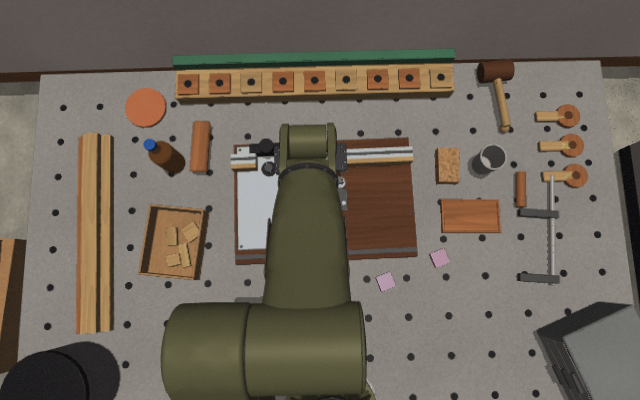

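```bash
python3 -m pendant '[{"rx":0,"ry":0,"rz":0,"tx":-0.02,"ty":0,"tz":-0.5,"grip":1},{"rx":0,"ry":0,"rz":0,"tx":-0.05,"ty":0,"tz":-0.8,"grip":1},{"rx":0,"ry":0,"rz":0,"tx":-0.2,"ty":0.1,"tz":-0.8,"grip":1},{"rx":0,"ry":0,"rz":0.1,"tx":-0.3,"ty":0.8,"tz":-0.2,"grip":1},{"rx":0,"ry":0,"rz":0.1,"tx":-0.3,"ty":0.93,"tz":0,"grip":1},{"rx":0,"ry":0,"rz":0.1,"tx":-0.3,"ty":0.93,"tz":0,"grip":1},{"rx":0,"ry":0,"rz":0.1,"tx":-0.3,"ty":0.93,"tz":0,"grip":1},{"rx":0,"ry":0,"rz":0.1,"tx":-0.3,"ty":0.93,"tz":0,"grip":1}]' 40; python3 to.py .512 -.409 .23 -1.8
```

```text
time_s: 40.38
ee_pos: [0.5695, -0.1544, 0.2449]
eef_rot: [3.14, 0.004, -0.012]
force: [0.8, -0.4, -2.2]
grip_width: 0.0234
t 40.38 pos [ 0.5695 -0.1544  0.2449] rpy [179.9   0.2  -0.7] F [ 0.8 -0.4 -2.2] w 0.0234
rot rows units rx,ry,rz [0.02 0.05 0.28]
shift after the turn [-1.24  6.41  0.37]
shift now tx,ty,tz (units of 40mm) [-1.36  6.38  0.39]
```

```bash
python3 -m pendant '[{"rx":0,"ry":0.05,"rz":0.1,"tx":-0.2,"ty":0.97,"tz":0,"grip":1},{"rx":0,"ry":0,"rz":0.1,"tx":-0.2,"ty":0.97,"tz":0,"grip":1},{"rx":0,"ry":0,"rz":0,"tx":-0.2,"ty":0.97,"tz":0,"grip":1},{"rx":0,"ry":0,"rz":0,"tx":-0.2,"ty":0.97,"tz":0,"grip":1},{"rx":0,"ry":0,"rz":0,"tx":-0.2,"ty":0.97,"tz":0,"grip":1},{"rx":0,"ry":0,"rz":0,"tx":-0.1,"ty":0.7,"tz":0.1,"grip":1},{"rx":0,"ry":0,"rz":0,"tx":0,"ty":0,"tz":0,"grip":1}]' 40; python3 to.py .512 -.409 .145 -1.8
```

```text
time_s: 40.97
ee_pos: [0.5104, -0.3931, 0.2402]
eef_rot: [3.141, 0.002, -0.036]
force: [-0.2, 0.6, -2.9]
grip_width: 0.0237
t 40.97 pos [ 0.5104 -0.3931  0.2402] rpy [ 1.799e+02  1.000e-01 -2.100e+00] F [-0.2  0.6 -2.9] w 0.0237
rot rows units rx,ry,rz [ 0.01  0.03 -0.07]
shift after the turn [0.05 0.39 2.38]
shift now tx,ty,tz (units of 40mm) [0.06 0.39 2.38]
```

```bash
python3 -m pendant '[{"rx":0,"ry":0,"rz":0,"tx":0.06,"ty":0.4,"tz":0.4,"grip":1},{"rx":0,"ry":0,"rz":0,"tx":0,"ty":0,"tz":0.6,"grip":1},{"rx":0,"ry":0,"rz":0,"tx":0,"ty":0,"tz":0.6,"grip":1},{"rx":0,"ry":0,"rz":0,"tx":0,"ty":0,"tz":0.5,"grip":1},{"rx":0,"ry":0,"rz":0,"tx":0,"ty":0,"tz":0,"grip":1},{"rx":0,"ry":0,"rz":0,"tx":0,"ty":0,"tz":0,"grip":1}]' 40; python3 to.py .512 -.409 .133 -1.8
```

```text
time_s: 41.47
ee_pos: [0.5094, -0.4133, 0.1526]
eef_rot: [-3.141, 0.002, -0.043]
force: [-0.2, 0.3, -1.8]
grip_width: 0.0237
t 41.47 pos [ 0.5094 -0.4133  0.1526] rpy [-1.8e+02  1.0e-01 -2.5e+00] F [-0.2  0.3 -1.8] w 0.0237
rot rows units rx,ry,rz [-0.01  0.03 -0.17]
shift after the turn [ 0.06 -0.11  0.49]
shift now tx,ty,tz (units of 40mm) [ 0.06 -0.11  0.49]
```

```bash
python3 -m pendant '[{"rx":0,"ry":0.03,"rz":-0.15,"tx":0.06,"ty":-0.1,"tz":0.35,"grip":1},{"rx":0,"ry":0,"rz":0,"tx":0,"ty":0,"tz":0.06,"grip":1},{"rx":0,"ry":0,"rz":0,"tx":0,"ty":0,"tz":0,"grip":1}]' 40;python3 -m pendant '[{"rx":0,"ry":0,"rz":0,"tx":0,"ty":0,"tz":0.03,"grip":1}]' 40;python3 -m pendant '[{"rx":0,"ry":0,"rz":0,"tx":0,"ty":0,"tz":0.03,"grip":1}]' 40
```

```text
time_s: 41.72
ee_pos: [0.5126, -0.4096, 0.1393]
eef_rot: [3.14, -0.002, -0.033]
force: [0.9, 0.3, -2.1]
grip_width: 0.0239
time_s: 41.8
ee_pos: [0.5129, -0.4097, 0.1395]
eef_rot: [3.139, -0.003, -0.033]
force: [-0.6, -0.1, -2.1]
grip_width: 0.0237
time_s: 41.88
ee_pos: [0.5132, -0.41, 0.1396]
eef_rot: [3.138, -0.005, -0.033]
force: [0.6, -0.1, -1.9]
grip_width: 0.0239
```

```bash
python3 -m pendant '[{"rx":0,"ry":0,"rz":0,"tx":0,"ty":0,"tz":0.1,"grip":1},{"rx":0,"ry":0,"rz":0,"tx":0,"ty":0,"tz":0,"grip":1}]' 40;python3 -m pendant '[{"rx":0,"ry":-0.05,"rz":0,"tx":0,"ty":0,"tz":0.06,"grip":1},{"rx":0,"ry":0,"rz":0,"tx":0,"ty":0,"tz":0,"grip":1}]' 40
```

```text
time_s: 42.05
ee_pos: [0.5135, -0.4104, 0.1369]
eef_rot: [3.137, -0.006, -0.033]
force: [-0.7, 0.7, -2.5]
grip_width: 0.0239
time_s: 42.22
ee_pos: [0.5135, -0.4106, 0.1349]
eef_rot: [3.136, -0.003, -0.033]
force: [-0.2, 0.4, -3.3]
grip_width: 0.0239
```

```bash
python3 -m pendant '[{"rx":0,"ry":0,"rz":0,"tx":0,"ty":0,"tz":0.05,"grip":1}]' 40
```

```text
time_s: 42.3
ee_pos: [0.5137, -0.4108, 0.1333]
eef_rot: [3.136, -0.003, -0.033]
force: [0.8, -0.1, -1.6]
grip_width: 0.0241
```

```bash
python3 -m pendant '[{"rx":0,"ry":0,"rz":0,"tx":0,"ty":0,"tz":0.03,"grip":1}]' 40; python3 -m pendant '[{"rx":0,"ry":0,"rz":0,"tx":0,"ty":0,"tz":0.03,"grip":1}]' 40;python3 -m pendant '[{"rx":0,"ry":0,"rz":0,"tx":0,"ty":0,"tz":0.02,"grip":1}]' 40
```

```text
time_s: 42.38
ee_pos: [0.5136, -0.4108, 0.1318]
eef_rot: [3.136, -0.003, -0.033]
force: [-0.1, -0.7, -0.7]
grip_width: 0.0237
time_s: 42.47
ee_pos: [0.5137, -0.411, 0.1315]
eef_rot: [3.136, -0.004, -0.034]
force: [-6.0, 3.7, 20.7]
grip_width: 0.0235
time_s: 42.55
ee_pos: [0.5139, -0.411, 0.1316]
eef_rot: [3.136, -0.004, -0.034]
force: [-2.2, 2.9, 6.5]
grip_width: 0.0238
```

Seated on the tray floor. Release and back off.

```bash
python3 -m pendant '[{"rx":0,"ry":0,"rz":0,"tx":0,"ty":0,"tz":0,"grip":1},{"rx":0,"ry":0,"rz":0,"tx":0,"ty":0,"tz":0,"grip":0},{"rx":0,"ry":0,"rz":0,"tx":0,"ty":0,"tz":0,"grip":0},{"rx":0,"ry":0,"rz":0,"tx":0,"ty":0,"tz":0,"grip":0},{"rx":0,"ry":0,"rz":0,"tx":0,"ty":0,"tz":-0.5,"grip":0},{"rx":0,"ry":0,"rz":0,"tx":0,"ty":0,"tz":-0.8,"grip":0},{"rx":0,"ry":0,"rz":0,"tx":0,"ty":0,"tz":-0.8,"grip":0},{"rx":0,"ry":0,"rz":0,"tx":0,"ty":0,"tz":-0.6,"grip":0}]' 40; python3 -m pendant '[{"rx":0,"ry":0,"rz":0,"tx":-0.9,"ty":0,"tz":-0.2,"grip":0},{"rx":0,"ry":0,"rz":0,"tx":-0.9,"ty":0,"tz":-0.2,"grip":0},{"rx":0,"ry":0,"rz":0,"tx":-0.9,"ty":0,"tz":0,"grip":0},{"rx":0,"ry":0,"rz":0,"tx":-0.9,"ty":0,"tz":0,"grip":0},{"rx":0,"ry":0,"rz":0,"tx":-0.5,"ty":0,"tz":0,"grip":0},{"rx":0,"ry":0,"rz":0,"tx":0,"ty":0,"tz":0,"grip":0}]'; python3 -c "
from h import *
c=snap('top','t22.png');im=c['im']
cv2.imwrite('pics/t22a.png',cv2.resize(im[125:285,130:420],None,fx=2.7,fy=2.7,interpolation=2));cv2.imwrite('pics/t22b.png',cv2.resize(im[135:295,425:605],None,fx=3.5,fy=3.5,interpolation=2))"
```

```text
time_s: 43.22
ee_pos: [0.5124, -0.4095, 0.237]
eef_rot: [-3.141, 0.003, -0.034]
force: [0.8, 0.2, 0.5]
grip_width: 0.0471
time_s: 43.72
ee_pos: [0.3441, -0.4036, 0.2605]
eef_rot: [3.132, -0.006, -0.031]
force: [0.1, -0.2, 0.3]
grip_width: 0.0471
```

View pics/t22a.png

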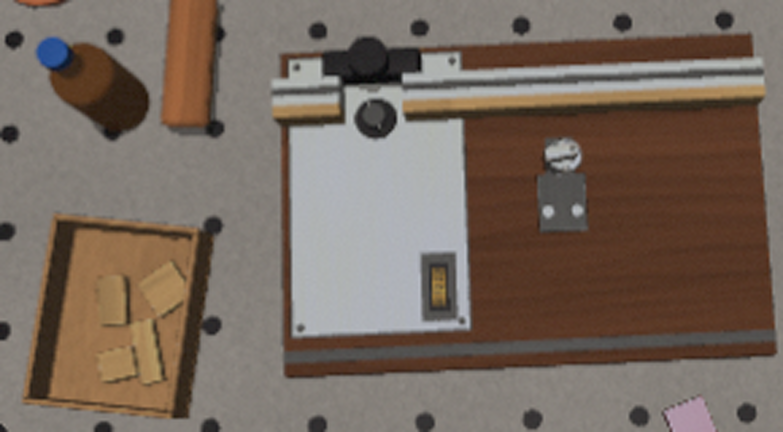

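View pics/t22b.png

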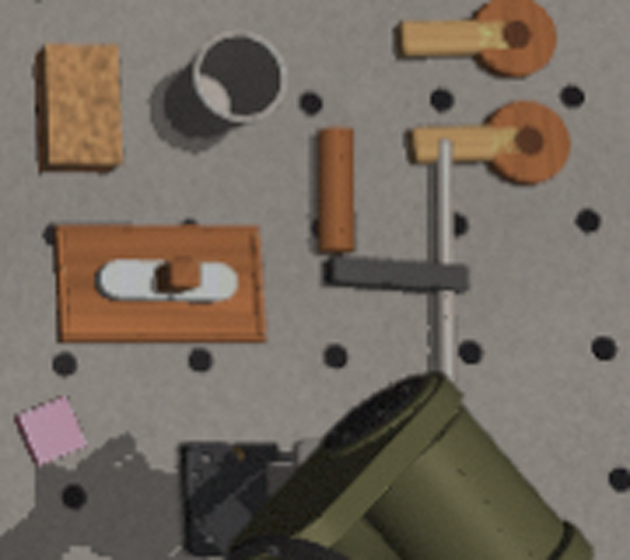

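```bash
python3 -c "
from station import ctrl
print(ctrl.hand_in()); print(ctrl.get_obs()['time_s'])"
```

```text
the job is handed in; nothing more can be done
None
the job is handed in; nothing more can be done
```

The router table is set up and the job is handed in, at about 44 s on the clock. No verdict was reported, so what follows rests on my own checks.

- **Offcuts:** All four were on the table and all four now lie in the scrap box. I checked this in the last top picture. The pink squares and the other tools were left alone and look unmoved.
- **Cutter height:** I raised it with four strokes on the thumbwheel, from about 6.7 mm. The last readings disagree: the fence-corner fits gave 17.0 and 17.5 mm, and the readings against the cutter hole gave 18.2 and 18.5 mm. All are within 18 ± 1.8 mm, but none is exact.
- **Roller gap:** The bolt is at about 1.75 rad by the tool angle and 1.72 rad in the picture. That puts the gap at about 32 mm, leaving about 2 mm of play for the gauge.
- **Proof pass:** I laid the gauge flat on the infeed side, touched it lightly to the fence at about 11 N, and backed it off about 1 mm. It slid between fence and roller until clear, with side forces of 2.5 N or less, and stayed well short of the cutter.
- **Gauge:** It is back flat and near the centre of its tray. The gripper was clear of everything before I handed in.

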